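# Change over to the next paint bottle

### The arm

A 6-joint arm with a two-finger parallel gripper is mounted at the origin on the work surface. World frame = base frame: x ahead of the robot, y to its left, z up, the work surface at z = 0. Lengths are in m, angles in rad, forces in N, time in s.
With the tool pointing down it reaches from about 0.275 to 0.725 m from the base axis. Payload 15.9 kg.
Tool frame: the origin (TCP) lies midway between the tips of the shut fingers; the grasp point (between the pads) lies robot.hold_point_z behind it (robot.hold_point_z is the distance from the TCP to the grasp point, in m); z points along the fingers, y is the line along which they close (so a half turn about z gives the same grasp; the last joint's range is limited). The gripper opens to 85 mm and grips with 20 to 120 N. Pads are 22 mm wide; open, the fingers measure 114 mm over their backs; the gripper's body (76 mm by 85 mm) begins 54 mm behind the grasp point. The pads swing forward as they close: fully open they stand 13 mm farther back than shut.
Start: joints at [1.148, 0.213, -0.034, 1.323, 0, 1.571], TCP at [0.205, 0.456, 0.231] pointing down, gripper open.
Joint ranges: [-2.98, 2.98], [-0.74, 1.72], [-1.14, 1.35], [-2.1, 2.04], [-1.57, 1.44], [-3.14, 3.14]. Speed limits (rad/s): [1.89, 1.89, 2.39, 2.57, 3.14, 3.14].

### API

Orientations are given as a unit quaternion [w, x, y, z].
In Python, from bench import readout, eyes, robot gives the robot as it stands.
- The arm moves only by the tool drive_tool, never from a script. Its argument "plan" is a list of rows, each a list of 3 entries, a list of its own where there are three numbers: the shift along the tool's x, y, z scaled (see below), then the turn, a rotation vector about the tool's x, y, z scaled (see below), then the finger opening in mm, from 0 to 85.4. A call has 1 to 8 rows; each row is the pose to reach, as a shift and turn from the pose commanded when the call began, along the tool's axes at that moment, turning the shorter way round; what a row does not reach only later rows make up. The controller multiplies each number of a shift by 0.08 m and each number of a turn by pi rad. A row lasts 1/10 s, in which the tool goes at most 50 mm and 8.59 degrees, less where a joint would pass 70% of its speed; a pose out of reach is approached as far as the arm can. A call with a number of a shift or a turn outside -1 to 1 is refused whole. A call with a gripper value outside its range is refused whole. The fingers move at their own pace and stop on an object; the grip force is fixed at half the most. Time passes only in rows, so rows that repeat a pose let the fingers close. It gives the time, the measured TCP pose, the force, the opening and the grip force at its end, in the units of the state.
- readout.observe(): the state, without advancing time (a new reading comes with each control period).
- eyes.grab_frame(name): name is "scene" or "top" or "wrist"; returns a dict with "frame" (420x560x3 uint8, red, green, blue), "K" (3x3 intrinsics, pixels), "R" (3x3) and "t" (3): a world point X has camera coordinates R X + t. Camera axes: x right, y down, z forward; pixel columns grow to the right and rows downward; lengths in m; the calibration is good to about 2 mm. A picture is of the moment at which its call begins. There is no depth.
- robot.job_done(): hands the job in; it is judged then, once.
The state is a dict: "clock": time; "joint_positions": joint angles; "dq": joint speeds; "effort": joint torques, N m; "position": TCP position; "tool_rot": TCP orientation; "force": force on the tool from outside, world axes, zero at the start; "torque": the same for the moment, N m; "opening": finger opening in m; "gripper_force": force on a finger pad.
Only numpy, scipy, OpenCV 4.12 (cv2) and the standard library are available. Lean on these libraries where they do the work, as an engineer would, in place of code of your own. Each camera call takes 0.05 s, during which the arm holds its last target. There are 200 camera calls.

### The job

I have finished with the tall bottle that stands open in the sloping rack: press its flip cap fully shut while it is still in the rack, then take it out and lay it gently on its side in the tray, on top of the two bottles lying there, cradled in the groove between them and in line with them. Also flick the cap of the short bottle in the rack wide open for me, its lid back past upright, and leave that bottle seated in its hole. Leave the other two bottles in the rack shut and in place, and do not knock over or push aside anything else on the table.

Things in the scene. Friction and masses are not known exactly. Their poses are not given: they have to be found in the camera images.
- rack: fixed wooden block with 4 bored holes in a cradle, 130 (x) by 282 (y) by 88 mm high. Origin: underside, on the table (base board x -53 to +77 mm). Front faces -x, holes in a row along y. Block and bottles lean back 35 deg (0.611 rad) from vertical towards +x. Holes at y -93, -31, 31, 93 mm, 33.5 mm wide, 38 deep; mouth centres x 26, z 69 mm; hole floors x 5, z 38 mm
- bottle_a: the used bottle, standing open: tall white squeeze bottle, 32 mm across, black flip cap; loose in a rack hole, 70 to 130 g. Origin: centre of its underside; z along it to the cap (leaning back 35 deg); -x its front, as the rack's, where the thumb lip is. White body z 0 to 80 mm, radius 16; black collar z 80 to 98, radius 14.8; lid shut: z 98 to 107, lip sticking out to x -24
- cap_a (a joint): lid of bottle_a, rad: 0 fully shut, grows as it swings up and back, 2.0 fully open; starts at 1.5 to 1.9. Stiff little hinge (0.01 N m), stays where left. Hinge axis along the bottle's y at x +14.8, z 98 mm. The lid is a disc of radius 14.8 mm, 9 mm thick, resting on the collar at z 98 when shut
- lip_a (a point): outer end of bottle_a's thumb lip, on its underside; moves with the lid. The lip is 16 mm wide (y), 4 mm thick, along the lid's lower edge; its end is 38.5 mm from the hinge axis; shut, it spans x -12 to -24, z 98 to 102 mm of the bottle and overhangs its side by 8 mm
- mid_a (a point): point on bottle_a's axis, 45 mm above its underside; moves with the bottle
- bottle_b: the short bottle, the only short one, shut at the start: as bottle_a in every way but 22 mm shorter: white body z 0 to 58 mm, collar 58 to 76 mm, lid parts and hinges at z = 76 mm (hinge at x +14.8), shut lid z 76 to 85 mm, lip underside at z 76 mm, x -11.7 to -23.7 mm. Loose in one of the rack's holes.
- cap_b (a joint): lid of bottle_b, as cap_a; 0 (shut) at the start
- lip_b (a point): outer end of the thumb lip of bottle_b's lid, on its underside, 38.5 mm from the hinge axis; moves with the lid
- bottle_c: another tall bottle in the rack like bottle_a, but shut; to be left shut and in its hole
- cap_c (a joint): lid of bottle_c, 0 shut
- bottle_d: another tall bottle in the rack like bottle_a, but shut; to be left shut and in its hole
- cap_d (a joint): lid of bottle_d, 0 shut
- tray: fixed open plywood tray 156 (x) by 78 (y) by 32 mm high, walls and floor 5 mm; origin: centre of its underside; x along its length. Two bottles lie in it side by side along x.
- under_1_mid (a point): middle of the white body (on its axis) of the loose screw-cap bottle lying on the tray's +y side: body 82 mm long, radius 16 mm, then a black screw cap, radius 11.5, to 104 mm in all, cap towards +x of the tray. Its axis lies 21 mm above the tray's underside; a bottle cradled on the two has its axis 48 mm above the tray's underside.
- under_2_mid (a point): the same for the bottle on the tray's -y side, whose cap points to -x of the tray
- brush_1: slim artist's brush lying on the table, 163 mm long along its x, 9 mm thick; a bystander
- water_pot: clear plastic pot, 72 mm wide, 75 mm high, origin at its underside; a bystander
- tape_roll: roll of paper tape, 90 mm wide, 24 mm high; a bystander
- jar_1: small jar, 52 mm wide, 60 mm high, origin at its underside; a bystander
- jar_2: jar, 60 mm wide, 72 mm high, origin at its underside; a bystander
- brush_tin: tin full of brushes, 72 mm wide, tin 85 mm and brushes 220 mm high, origin at its underside; a bystander
- spring_clip: dark steel spring clip lying flat, 64 by 55 mm, 17 mm high; a bystander
Things that resemble listed ones, but are neither listed nor needed, are in the scene too. Leave any green, turquoise or yellow look-alike of the part that bears under_1_mid alone.

How it is judged:
On the way, in this order (a step that is already met when the one before it is completed fails the run):
1. the open bottle's cap is pressed shut while the bottle is still in the rack (value of joint cap_a below 0.12 rad and distance of bottle_a from where it was at the start of the episode below 0.02 m), for 0.2 s.
2. that bottle lies released in the groove on top of the two in the tray, shut (z of mid_a in the frame of tray between 0.042 and 0.055 m and y of mid_a in the frame of tray between -0.012 and 0.012 m and x of mid_a in the frame of tray between -0.05 and 0.05 m and angle between the z axis of bottle_a and the x axis of tray, either way round below 0.2 rad and z of each of under_1_mid, under_2_mid in the frame of tray below 0.027 m and value of joint cap_a below 0.12 rad and contact force between the fingers and bottle_a below 0.05 N), for 0.2 s.
At the end, for the whole second after the job is handed in: bottle_a, shut (cap < 0.12 rad), lies at rest, let go, on the 2 floor-lying tray bottles: axis 42-55 mm up in the tray, within 12 mm of its centre line, 0.2 rad of its x; mid_a within 50 mm along x. bottle_b's lid > 1.1 rad. b, c, d within 12 mm of their start, c, d shut (< 0.15 rad) (all of step 2 and linear speed of each of bottle_a, bottle_b below 0.02 m/s and angular speed of bottle_a below 0.3 rad/s and value of joint cap_b above 1.1 rad and distance of each of bottle_b, bottle_c, bottle_d from where it was at the start of the episode below 0.012 m and value of joint each of cap_c, cap_d below 0.15 rad); the robot touches nothing.
It fails at once if bottle_a is dropped: it falls freely (faster than 0.45 m/s, a fall of about 10 mm) out of the fingers (linear speed of bottle_a above 0.45 m/s and contact force between the fingers and bottle_a below 0.05 N).
It fails at once if one of the other two rack bottles is opened or pulled out by more than 25 mm (value of joint any of cap_c, cap_d above 0.4 rad or distance of any of bottle_c, bottle_d from where it was at the start of the episode above 0.025 m).
It fails at once if a bystander on the table is pushed more than 30 mm or knocked over (distance of any of brush_1, water_pot, tape_roll, jar_1, jar_2, brush_tin, spring_clip from where it was at the start of the episode above 0.03 m or angle between any of water_pot, jar_1, jar_2, brush_tin's own z axis and vertical above 0.5 rad).
It also fails if it takes over 61 s, if anything falls off the work surface, if the arm or the gripper's body presses on something with over 40 N, if the wrist force passes 120 N, or if a joint passes its speed limit or range.

## Working session

There is one attempt and no reset: what is moved stays moved. The work goes in short steps, Python scripts to look and compute and a tool call to move; the robot and the scene stay as the last step left them, time stands still between calls to the robot, and variables do not carry over. Pictures are saved under pics/ and viewed, at most 10 in all, crops included, and the job is handed in when it is done.

Besides the shell and the picture viewer there is one more tool, called after "Call:" by a JSON object that holds its "name" and its "arguments". drive_tool: Moves the arm, as the interface text tells. Its arguments: {"type":"object","properties":{"plan":{"type":"array"}},"required":["plan"]}

```bash
ls; mkdir -p pics; python3 - <<'E'
from bench import readout, eyes, robot
import cv2, numpy as np
print(readout.observe()); print(robot.hold_point_z)
for n in ["scene","top"]:
    f=eyes.grab_frame(n); cv2.imwrite(f"pics/{n}0.png",f["frame"][:,:,::-1]); np.savez(f"pics/{n}0.npz",**f)
    print(n,f["K"].tolist(),f["R"].round(4).tolist(),f["t"])
E
```

```text
pics
{'clock': 0.0, 'joint_positions': array([ 1.14797284e+00,  2.13400138e-01, -3.50514791e-02,  1.32350414e+00,
       -5.43002546e-06,  1.57079802e+00]), 'dq': array([ 0.0003388 ,  0.00023486,  0.00070099, -0.00013064,  0.000501  ,
        0.00025041]), 'effort': array([-2.61304718e-03, -6.86171079e+01,  4.87119770e+01,  1.74184662e-02,
       -8.71000066e-05, -4.74965560e-06]), 'position': array([0.2050304 , 0.455656  , 0.23079721]), 'tool_rot': array([-1.18992471e-04,  2.09841215e-01,  9.77735306e-01, -5.67377263e-04]), 'force': array([-0.31985246, -0.11900623,  0.03706445]), 'torque': array([-0.01671692,  0.04436973, -0.0416111 ]), 'gripper_force': 0.0, 'opening': 0.0855830300031728}
0.0187
scene [[420.7176855758527, 0.0, 284.43024609489976], [0.0, 420.7176855758527, 210.65075582962362], [0.0, 0.0, 1.0]] [[0.4946, 0.8691, -0.0092], [0.5558, -0.3245, -0.7654], [-0.6682, 0.3735, -0.6435]] [-0.31667956 -0.20672454  1.6883351 ]
top [[473.1940913415771, 0.0, 283.1537578258992], [0.0, 473.1940913415771, 215.16681366337048], [0.0, 0.0, 1.0]] [[0.0183, -0.9998, -0.003], [-0.9759, -0.0172, -0.2177], [0.2177, 0.0069, -0.976]] [0.05623066 0.60224765 1.1988405 ]
```

View pics/top0.png

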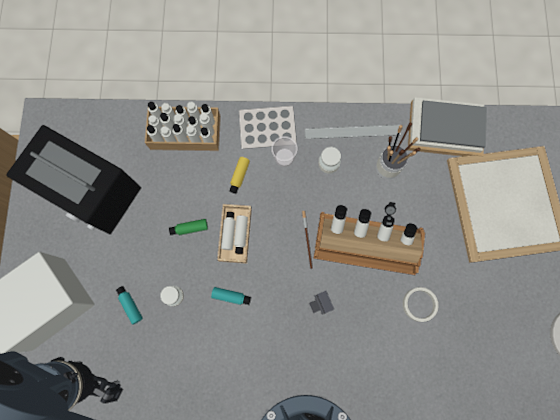

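View pics/scene0.png

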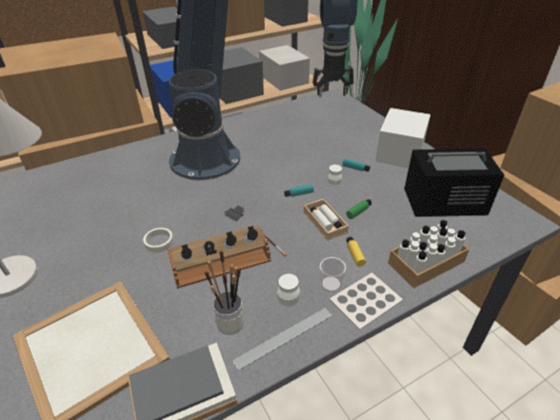

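The top view shows the rack at about (370,243), with two shut tall bottles at (340,215) and (363,220). The open bottle is at (388,225) and the short one at (409,234). The tray is at (234,234). I'll zoom in on both.

```bash
python3 - <<'E'
import cv2, numpy as np
t=cv2.imread("pics/top0.png"); s=cv2.imread("pics/scene0.png")
a=cv2.resize(t[190:280,305:435],None,fx=6,fy=6,interpolation=cv2.INTER_CUBIC)
cv2.imwrite("pics/c1.png",a)
b=cv2.resize(t[195:275,205:265],None,fx=6,fy=6,interpolation=cv2.INTER_CUBIC)
c=cv2.resize(s[220:290,160:275],(440,268),interpolation=cv2.INTER_CUBIC)
o=np.zeros((600,800,3),np.uint8); o[:480,:360]=b; o[:268,360:800]=c
d=cv2.resize(s[195:240,295:355],(360,270),interpolation=cv2.INTER_CUBIC); o[290:560,380:740]=d
cv2.imwrite("pics/c2.png",o)
E
```

```text
(no output)
```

View pics/c1.png

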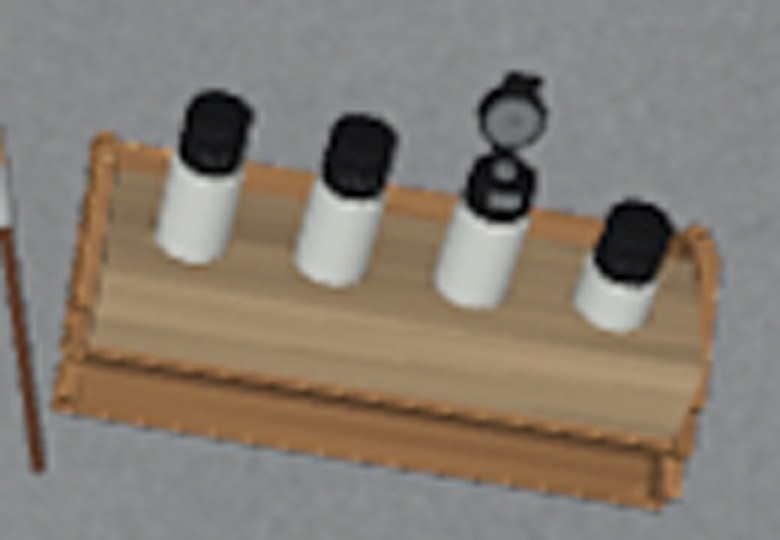

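View pics/c2.png

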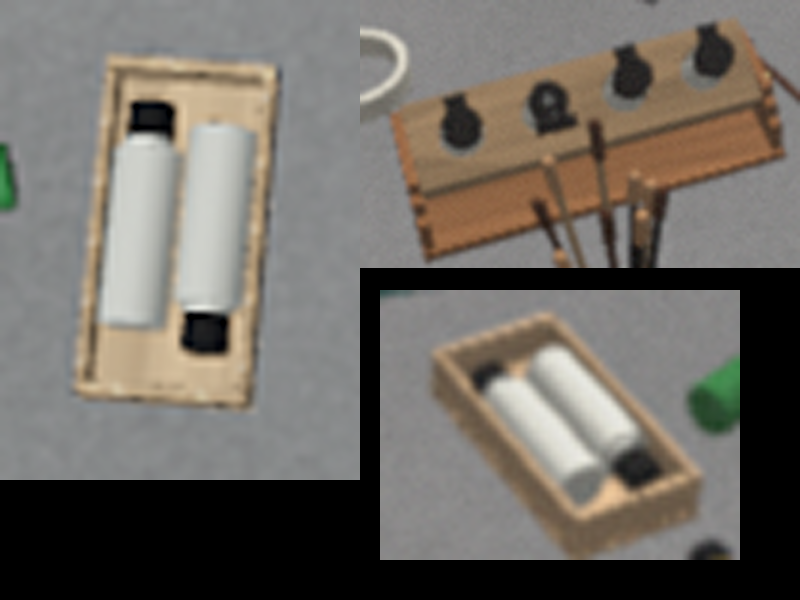

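The crops show the rack's front bottom edge, crop (53,408) to (660,510), and the bottle mouths at (192,262), (332,285), (470,307) and (613,330). In the tray, the two white bodies lie at crop (140,235) and (213,220), with the caps at opposite ends. I'll fit the poses from these points.

```bash
cat > geo.py <<'E'
import numpy as np, cv2
from scipy.spatial.transform import Rotation as Ro
def proj(f,X):
    p=np.atleast_2d(X)@np.array(f["R"]).T+f["t"]; p=p@np.array(f["K"]).T; return p[:,:2]/p[:,2:]
def ray(f,uv,z):
    R=np.array(f["R"]);C=-R.T@f["t"]; d=R.T@np.linalg.inv(f["K"])@[*uv,1]; return C+d*(z-C[2])/d[2]
S,Cc=np.sin(.611),np.cos(.611)
def bot(i,p):  # rack-frame point of bottle-frame p in hole i (0..3, y=-93..93)
    p=np.atleast_2d(p); y=[-.093,-.031,.031,.093][i]
    return np.c_[.005+p[:,0]*Cc+p[:,2]*S, y+p[:,1], .038-p[:,0]*S+p[:,2]*Cc]
def W(pose,P): 
    x,y,a=pose; return np.atleast_2d(P)@np.array([[np.cos(a),-np.sin(a),0],[np.sin(a),np.cos(a),0],[0,0,1]]).T+[x,y,0]
E
python3 - <<'E'
from geo import *
from scipy.optimize import least_squares
T=dict(np.load("pics/top0.npz"));Sc=dict(np.load("pics/scene0.npz"))
print("cam",-T["R"].T@T["t"],-Sc["R"].T@Sc["t"])
ct=lambda u,v:((u+.5)/6-.5+305,(v+.5)/6-.5+190)
k=440/115; cs=lambda u,v:((u-360+.5)/k-.5+160,(v+.5)/k-.5+220)
P=[[-.053,.141,0],[-.053,-.141,0]]; uv=[ct(53,408),ct(660,510)]
for i,(u,v) in zip([3,2,1,0],[(192,262),(332,285),(470,307),(613,330)]):
    P.append([.0129,[-.093,-.031,.031,.093][i],.0782]); uv.append(ct(u,v))
# lids: lateral+back extremes, top picture approx lid top back edge
for i,h,(u,v) in [(3,.107,(218,91)),(2,.107,(360,114)),(0,.085,(635,200))]:
    P.append(bot(i,[[.0148,0,h]])[0]); uv.append(ct(u,v))
P=np.array(P);uv=np.array(uv)
Q=np.array([bot(3,[[0,0,.105]])[0],bot(2,[[0,0,.105]])[0],bot(0,[[0,0,.083]])[0]])
# scene x right ~ +y ; far right = hole? 
qv=np.array([cs(712,55),cs(630,76),cs(461,128)])
f=lambda p:np.r_[(proj(T,W(p,P))-uv).ravel(),.5*(proj(Sc,W(p,Q))-qv).ravel()]
r=least_squares(f,[.4,-.2,-.15],loss='soft_l1'); print(r.x); print(r.fun.reshape(-1,2).round(2))
for i in range(4): print(i,W(r.x,bot(i,[[0,0,.045],[0,0,.107]])).round(4).tolist())
# tray
img=T["frame"][195:275,205:265]; m=((img.min(2)>165)).astype(np.uint8)
n,l,st,c=cv2.connectedComponentsWithStats(m)
for j in range(1,n):
    if st[j,4]>60:
        (cx,cy),wh,an=cv2.minAreaRect(np.argwhere(l==j)[:,::-1].astype(np.float32)); print(st[j],c[j]+[205,195],wh,an, ray(T,(c[j]+[205,195]),.028))
ctr=lambda u,v:((u+.5)/6-.5+205,(v+.5)/6-.5+195)
for q in [(108,57),(278,65),(250,405),(77,395)]: print(ray(T,ctr(*q),.032).round(4),ray(T,ctr(*q),0).round(4))
E
```

```text
cam [0.32574462 0.05830147 1.3013739 ] [ 1.39961717 -0.42238432  0.92528895]
[ 0.52757262 -0.16342429 -0.14528214]
[[-0.73  0.66]
 [-0.05  0.32]
 [-0.35 -0.55]
 [-0.24 -0.6 ]
 [ 0.29 -0.47]
 [ 0.08 -0.5 ]
 [ 0.47  0.47]
 [ 0.71  0.44]
 [ 0.64 -0.07]
 [ 0.53 -0.71]
 [ 0.51 -0.59]
 [ 0.23 -0.58]]
0 [[0.5446, -0.2599, 0.0749], [0.5798, -0.2651, 0.1256]]
1 [[0.5536, -0.1986, 0.0749], [0.5888, -0.2037, 0.1256]]
2 [[0.5626, -0.1372, 0.0749], [0.5977, -0.1424, 0.1256]]
3 [[0.5715, -0.0759, 0.0749], [0.6067, -0.081, 0.1256]]
[ 29  20  12  32 270] [239.30740741 230.61111111] (8.724091529846191, 31.472990036010742) 6.34019136428833 [0.56427841 0.18655752 0.028     ]
[ 17  23  11  31 257] [226.85603113 232.84824903] (8.457816123962402, 30.74664878845215) 5.710592269897461 [0.55745299 0.22038171 0.028     ]
[0.6373 0.2353 0.032 ] [0.6451 0.2397 0.    ]
[0.6348 0.1568 0.032 ] [0.6426 0.1593 0.    ]
[0.4778 0.1642 0.032 ] [0.4816 0.1668 0.    ]
[0.4809 0.242  0.032 ] [0.4848 0.2466 0.    ]
```

```bash
python3 - <<'E'
from geo import *
T=dict(np.load("pics/top0.npz"));Sc=dict(np.load("pics/scene0.npz"))
def tri(a,b):
    A=[];B=[]
    for f,p in((T,a),(Sc,b)):
        M=np.c_[f["R"],f["t"]]; M=f["K"]@M
        for k in(0,1): r=p[k]*M[2]-M[k]; A.append(r[:3]);B.append(-r[3])
    return np.linalg.lstsq(np.array(A),np.array(B),rcond=None)[0].round(4)
print("tin rim",ray(T,(391,160),.085),ray(Sc,(228,302),.085), tri((391,160),(228,302)))
for q in [(403,125),(413,130),(410,150)]: print("brush z.2",ray(T,q,.2).round(3))
for q in [(210,255),(223,240),(227,265),(238,257)]: print("brush sc z.2",ray(Sc,q,.2).round(3))
# open lid a: lip & disc in top crop
ct=lambda u,v:((u+.5)/6-.5+305,(v+.5)/6-.5+190)
p=[0.52757,-.16342,-.14528]
for th in(1.4,1.5,1.6,1.7,1.8,1.9):
    q=lambda r,n:[.0148-r*np.cos(th)+n*np.sin(th),0,.098+r*np.sin(th)+n*np.cos(th)]
    X=W(p,bot(1,[q(.0385,0),q(.0148,0)])); print(th,X.round(4).tolist(),proj(T,X).round(1).tolist(),proj(Sc,X).round(1).tolist())
print("obs top lip end",ct(524,77),"disc",ct(512,120))
E
cat > crop.py <<'E'
E
python3 - <<'E'
import cv2,numpy as np
s=cv2.imread("pics/scene0.png");t=cv2.imread("pics/top0.png")
o=np.zeros((600,800,3),np.uint8)
o[:600,:400]=cv2.resize(s[230:335,180:250],(400,600),interpolation=cv2.INTER_CUBIC)
o[:600,400:]=cv2.resize(t[115:190,370:420],(400,600),interpolation=cv2.INTER_CUBIC)
cv2.imwrite("pics/c3.png",o)
E
```

```text
tin rim [ 0.75484966 -0.22166616  0.085     ] [ 0.76160787 -0.22860055  0.085     ] [ 0.7569 -0.225   0.0774]
brush z.2 [ 0.806 -0.228  0.2  ]
brush z.2 [ 0.794 -0.252  0.2  ]
brush z.2 [ 0.741 -0.243  0.2  ]
brush sc z.2 [ 0.7   -0.236  0.2  ]
brush sc z.2 [ 0.668 -0.189  0.2  ]
brush sc z.2 [ 0.75  -0.214  0.2  ]
brush sc z.2 [ 0.739 -0.181  0.2  ]
1.4 [[0.6119, -0.2071, 0.1446], [0.6019, -0.2056, 0.1232]] [[392.2, 206.1], [389.9, 211.9]] [[210.3, 244.7], [210.4, 248.0]]
1.5 [[0.6152, -0.2076, 0.1428], [0.6032, -0.2058, 0.1225]] [[392.2, 205.0], [389.9, 211.4]] [[210.7, 246.1], [210.6, 248.5]]
1.6 [[0.6184, -0.208, 0.1407], [0.6044, -0.206, 0.1216]] [[392.1, 204.0], [389.8, 211.1]] [[211.1, 247.5], [210.7, 249.0]]
1.7 [[0.6213, -0.2085, 0.1382], [0.6055, -0.2062, 0.1207]] [[392.0, 203.1], [389.8, 210.7]] [[211.5, 248.9], [210.9, 249.5]]
1.8 [[0.624, -0.2089, 0.1355], [0.6066, -0.2063, 0.1197]] [[391.9, 202.3], [389.8, 210.4]] [[211.9, 250.3], [211.0, 250.1]]
1.9 [[0.6264, -0.2092, 0.1325], [0.6075, -0.2064, 0.1185]] [[391.8, 201.7], [389.7, 210.2]] [[212.2, 251.7], [211.1, 250.6]]
obs top lip end (391.9166666666667, 202.41666666666666) disc (389.9166666666667, 209.58333333333334)
```

View pics/c3.png

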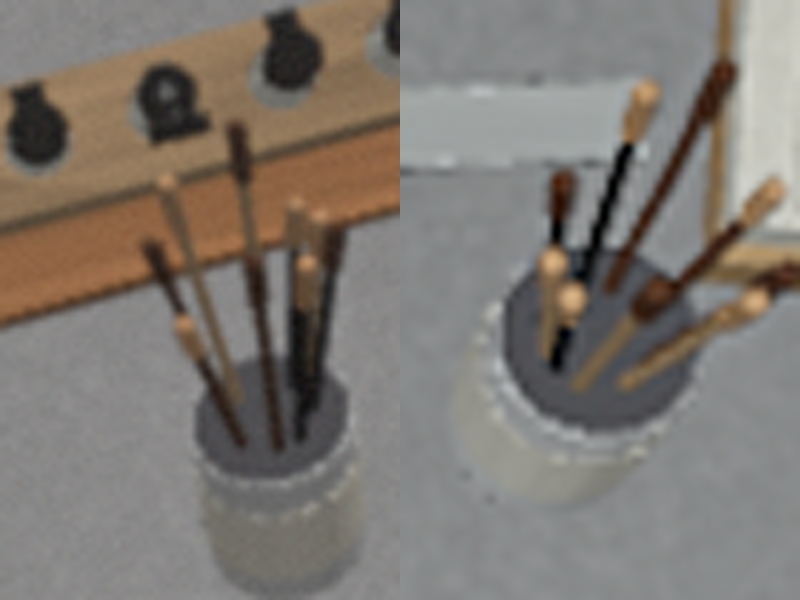

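The lid of bottle_a fits at about 1.75 rad, with its lip end at (0.623,-0.209,0.137). The brush tin's rim is near (0.758,-0.228), clear behind the lid. I'll make a move calculator and then transit.

```bash
cat > mv.py <<'E'
from geo import *
from bench import readout
RP=[0.52757,-.16342,-.14528]
def rot(tau,yaw=RP[2],flip=1):  # tool y=+rack y, tool z tilted outward by tau from down
    z=np.array([np.sin(tau),0,-np.cos(tau)]);y=np.array([0,1.,0]);x=np.cross(y,z)
    return Ro.from_euler('z',yaw)*Ro.from_matrix(np.c_[x,y,z])
def cur():
    s=readout.observe();q=s["tool_rot"];return s["position"],Ro.from_quat([q[1],q[2],q[3],q[0]]),s
def rel(p,R,ps,Rt=None):
    for P in ps:
        d=R.inv().apply(np.array(P)-p)/.08
        print("shift",d.round(3).tolist(), "" if Rt is None else ("turn",((R.inv()*Rt).as_rotvec()/np.pi).round(3).tolist()))
E
python3 - <<'E'
from mv import *
p,R,s=cur()
w0=W(RP,[.125,-.031,.200])[0]; print(w0); rel(p,R,[w0],rot(.35))
E
```

```text
[ 0.64676532 -0.21218961  0.2       ]
shift [-8.461, -5.348, 0.391] ('turn', [-0.016, -0.111, -0.087])
```

Call:
{"name": "drive_tool", "arguments": {"plan": [[[-0.9, -0.6, 0], [0, 0, 0], 0], [[-0.9, -0.6, 0], [0, 0, 0], 0], [[-0.9, -0.6, 0], [0, 0, 0], 0]]}}

```text
clock: 0.4
position: [0.2524, 0.3798, 0.2313]
tool_rot: [0.0, 0.211, 0.977, -0.0]
force: [-0.3, 0.7, 0.0]
opening: 0.0439
gripper_force: 0.0
```

```bash
python3 - <<'E'
from mv import *
p,R,s=cur(); print(p,s["joint_positions"])
w0=W(RP,[.125,-.031,.200])[0]; rel(p,R,[w0],rot(.35))
E
```

```text
[0.25243929 0.3798221  0.23132099] [ 9.84748479e-01  1.23164493e-01 -1.42464432e-01  1.30581461e+00
 -7.80345916e-04  1.41034096e+00]
shift [-7.544, -4.705, 0.4] ('turn', [-0.016, -0.11, -0.088])
```

Call:
{"name": "drive_tool", "arguments": {"plan": [[[-1, -0.62, 0], [0, 0, 0], 0], [[-1, -0.62, 0], [0, 0, 0], 0]]}}

```text
clock: 0.6
position: [0.3038, 0.3039, 0.231]
tool_rot: [-0.0, 0.209, 0.978, -0.0]
force: [1.1, 0.3, 0.9]
opening: 0.0124
gripper_force: 0.0
```

Call:
{"name": "drive_tool", "arguments": {"plan": [[[-1, -0.62, 0], [0, 0, 0], 0], [[-1, -0.62, 0], [0, 0, 0], 0]]}}

```text
clock: 0.8
position: [0.3569, 0.225, 0.2313]
tool_rot: [0.0, 0.21, 0.978, 0.0]
force: [0.7, 1.3, 0.6]
opening: -0.0001
gripper_force: 0.0
```

Call:
{"name": "drive_tool", "arguments": {"plan": [[[-1, -0.62, 0], [0, 0, 0], 0], [[-1, -0.62, 0], [0, 0, 0], 0]]}}

```text
clock: 1.0
position: [0.4098, 0.1468, 0.2313]
tool_rot: [0.0, 0.21, 0.978, 0.0]
force: [0.2, 1.3, -0.4]
opening: -0.0004
gripper_force: 0.0
```

Call:
{"name": "drive_tool", "arguments": {"plan": [[[-1, -0.62, 0], [0, 0, 0], 0], [[-1, -0.62, 0], [0, 0, 0], 0]]}}

```text
clock: 1.2
position: [0.4625, 0.0686, 0.2312]
tool_rot: [-0.0, 0.21, 0.978, 0.0]
force: [-0.1, 1.4, -0.2]
opening: 0.0002
gripper_force: 0.0
```

Call:
{"name": "drive_tool", "arguments": {"plan": [[[-1, -0.62, 0], [0, 0, 0], 0], [[-1, -0.62, 0], [0, 0, 0], 0]]}}

```text
clock: 1.4
position: [0.5151, -0.0095, 0.2311]
tool_rot: [-0.0, 0.21, 0.978, 0.0]
force: [1.5, 1.2, 0.9]
opening: -0.0001
gripper_force: 0.0
```

Call:
{"name": "drive_tool", "arguments": {"plan": [[[-1, -0.62, 0], [0, 0, 0], 0], [[-1, -0.62, 0], [0, 0, 0], 0], [[-1, -0.62, 0], [0, 0, 0], 0]]}}

```text
clock: 1.7
position: [0.5685, -0.0893, 0.2297]
tool_rot: [-0.001, 0.212, 0.977, -0.0]
force: [-0.7, 1.2, -0.7]
opening: 0.0002
gripper_force: 0.0
```

```bash
python3 - <<'E'
from mv import *
p,R,s=cur(); print(p,s["joint_positions"],s["clock"])
w0=W(RP,[.125,-.031,.200])[0]; rel(p,R,[w0],rot(.35))
E
```

```text
[ 0.56853013 -0.08933644  0.22973131] [-1.55498867e-01  3.74131082e-01  1.79779636e-01  1.37761760e+00
 -6.60958531e-04  2.71002404e-01] 1.7
shift [-1.526, -0.993, 0.371] ('turn', [-0.016, -0.111, -0.089])
```

Call:
{"name": "drive_tool", "arguments": {"plan": [[[-0.8, -0.5, 0], [0, 0, 0], 0], [[-0.8, -0.5, 0], [-0.016, -0.111, -0.089], 0], [[-0.8, -0.5, 0], [-0.016, -0.111, -0.089], 0], [[-0.8, -0.5, 0], [-0.016, -0.111, -0.089], 0], [[-0.8, -0.5, 0], [-0.016, -0.111, -0.089], 0]]}}

```text
clock: 2.2
position: [0.6038, -0.1469, 0.2273]
tool_rot: [0.173, 0.068, 0.983, -0.011]
force: [0.5, 0.7, -0.9]
opening: -0.0
gripper_force: 0.0
```

```bash
python3 - <<'E'
from mv import *
import cv2
from bench import eyes
p,R,s=cur(); print(p,s["joint_positions"],s["clock"])
w=[W(RP,[.125,-.031,z])[0] for z in(.2,.128)]; rel(p,R,w,rot(.35))
f=eyes.grab_frame("wrist"); cv2.imwrite("pics/w1.png",f["frame"][:,:,::-1]); np.savez("pics/w1.npz",**f)
print(f["R"].round(3),f["t"], -f["R"].T@f["t"])
for i in range(4): print(i,proj(f,W(RP,bot(i,[[0,0,.107],[0,0,.085],[.0148,0,.098]]))).round(1).tolist())
E
```

```text
[ 0.60383842 -0.14688186  0.2273484 ] [-0.26035061  0.15382286 -0.18551461  0.88592793  0.04281344 -0.11516502] 2.2
shift [-0.489, -0.735, 0.54] ('turn', [0.001, -0.001, 0.002])
shift [-0.182, -0.736, 1.386] ('turn', [0.001, -0.001, 0.002])
[[ 0.137  0.991  0.002]
 [ 0.769 -0.108  0.631]
 [ 0.625 -0.085 -0.776]] [ 0.06216282 -0.58995909 -0.05041077] [ 0.47637064 -0.12941543  0.33283608]
0 [[97.7, 154.3], [102.3, 124.8], [109.5, 151.5]]
1 [[190.8, 154.9], [193.0, 125.3], [196.4, 152.0]]
2 [[283.6, 155.4], [283.5, 125.9], [283.1, 152.5]]
3 [[376.1, 155.9], [373.8, 126.4], [369.6, 153.0]]
```

View pics/w1.png

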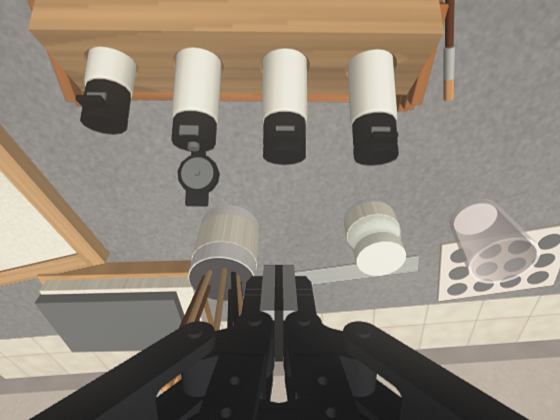

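The wrist view shows the closed fingertips at (278,300), the open lid at (198,175) and its hinge at (194,147). The short bottle's lip is at about (80,98). I'll check these against the projected model points.

```bash
python3 - <<'E'
from mv import *
f=dict(np.load("pics/w1.npz"))
print("b lip end",proj(f,W(RP,bot(0,[[-.024,-.008,.076],[-.024,.008,.076],[-.024,-.008,.080],[-.024,.008,.08]]))).round(1).tolist())
for i in(2,3): print(i,"lip",proj(f,W(RP,bot(i,[[-.024,-.008,.098],[-.024,.008,.098],[-.024,-.008,.102],[-.024,.008,.102]]))).round(1).tolist())
th=1.75
print("a lip end",proj(f,W(RP,bot(1,[[.0148-.0385*np.cos(th),y,.098+.0385*np.sin(th)] for y in(-.008,0,.008)]))).round(1).tolist())
print("a hinge",proj(f,W(RP,bot(1,[[.0148,0,.098]]))).round(1).tolist())
for i,h in((0,.085),(2,.107),(3,.107)): print(i,"back top",proj(f,W(RP,bot(i,[[.0148,0,h]]))).round(1).tolist(), "collar sides at h-.02",proj(f,W(RP,bot(i,[[0,-.0148,h-.02],[0,.0148,h-.02]]))).round(1).tolist())
E
```

```text
b lip end [[73.4, 92.5], [99.1, 92.7], [72.4, 98.1], [98.2, 98.3]]
2 lip [[271.3, 125.3], [297.5, 125.4], [271.2, 131.2], [297.6, 131.3]]
3 lip [[372.6, 125.9], [398.7, 126.0], [373.1, 131.8], [399.3, 131.9]]
a lip end [[183.6, 205.5], [195.0, 205.5], [206.3, 205.6]]
a hinge [[196.4, 152.0]]
0 back top [[111.9, 135.0]] collar sides at h-.02 [[85.0, 99.0], [127.4, 99.3]]
2 back top [[283.1, 164.1]] collar sides at h-.02 [[261.9, 128.4], [305.1, 128.6]]
3 back top [[370.4, 164.6]] collar sides at h-.02 [[352.4, 128.9], [395.5, 129.2]]
```

Call:
{"name": "drive_tool", "arguments": {"plan": [[[-0.49, -0.73, 0.54], [0, 0, 0], 0], [[-0.49, -0.73, 0.54], [0, 0, 0], 0], [[-0.49, -0.73, 0.54], [0, 0, 0], 0], [[-0.49, -0.73, 0.54], [0, 0, 0], 0]]}}

```text
clock: 2.65
position: [0.6528, -0.2136, 0.2043]
tool_rot: [0.174, 0.07, 0.982, -0.012]
force: [-0.2, 0.8, -0.0]
opening: -0.0
gripper_force: 0.0
```

Call:
{"name": "drive_tool", "arguments": {"plan": [[[0.15, 0, 0.42], [0, 0, 0], 0], [[0.31, 0, 0.85], [0, 0, 0], 0], [[0.31, 0, 0.85], [0, 0, 0], 0], [[0.31, 0, 0.85], [0, 0, 0], 0]]}}

```text
clock: 3.05
position: [0.6523, -0.2128, 0.1332]
tool_rot: [0.174, 0.069, 0.982, -0.012]
force: [0.7, -0.7, 1.2]
opening: 0.0004
gripper_force: 0.0
```

```bash
python3 - <<'E'
from mv import *
p,R,s=cur(); print(p,s["clock"],s["force"])
c=[(106.2,126.6),(97.9,134.2),(87.6,139.2),(77.4,142.9),(73.3,136.4),(66,134.4),(58.7,130.9)]
rel(p,R,[W(RP,[(x+10.3)/1e3,-.030,(z+3.8)/1e3])[0] for x,z in c],rot(.35))
E
```

```text
[ 0.65229452 -0.21278133  0.13318933] 3.05 [ 0.70546617 -0.68143102  1.18395143]
shift [0.177, 0.011, -0.028] ('turn', [0.001, 0.0, 0.002])
shift [0.242, 0.011, -0.153] ('turn', [0.001, 0.0, 0.002])
shift [0.341, 0.012, -0.256] ('turn', [0.001, 0.0, 0.002])
shift [0.445, 0.013, -0.343] ('turn', [0.001, 0.0, 0.002])
shift [0.521, 0.013, -0.284] ('turn', [0.001, 0.0, 0.002])
shift [0.615, 0.014, -0.292] ('turn', [0.001, 0.0, 0.002])
shift [0.716, 0.014, -0.282] ('turn', [0.001, 0.0, 0.002])
```

Call:
{"name": "drive_tool", "arguments": {"plan": [[[0.18, 0.01, 0.01], [0, 0, 0], 0], [[0.24, 0.01, -0.13], [0, 0, 0], 0], [[0.34, 0.01, -0.24], [0, 0, 0], 0], [[0.44, 0.01, -0.32], [0, 0, 0], 0], [[0.52, 0.01, -0.29], [0, 0, 0], 0], [[0.61, 0.01, -0.29], [0, 0, 0], 0], [[0.66, 0.01, -0.29], [0, 0, 0], 0], [[0.66, 0.01, -0.29], [0, 0, 0], 0]]}}

```text
clock: 3.85
position: [0.5946, -0.2046, 0.136]
tool_rot: [0.175, 0.069, 0.982, -0.012]
force: [-6.0, 2.2, 12.3]
opening: -0.0
gripper_force: 6.9
```

```bash
python3 - <<'E'
from mv import *
import cv2
from bench import eyes
p,R,s=cur(); print(p,s["clock"],s["force"])
c=[(58.7,130.9),(57.5,129.3)]
rel(p,R,[W(RP,[(x+10.3)/1e3,-.030,(z+3.8)/1e3])[0] for x,z in c],rot(.35))
f=eyes.grab_frame("wrist");g=f["frame"][:,:,::-1]
f2=eyes.grab_frame("scene");h=cv2.resize(f2["frame"][215:275,165:265,::-1],(500,300),interpolation=cv2.INTER_CUBIC)
o=np.zeros((420,800,3),np.uint8); o[:420,:300]=g[:,100:400]; o[:300,300:]=h
cv2.imwrite("pics/w2.png",o); np.savez("pics/w2.npz",**f)
E
```

```text
[ 0.59457893 -0.20464361  0.13596774] 3.85 [-6.04340514  2.20574707 12.28768397]
shift [0.044, 0.014, 0.001] ('turn', [0.001, 0.001, 0.001])
shift [0.065, 0.014, 0.014] ('turn', [0.001, 0.001, 0.001])
```

View pics/w2.png

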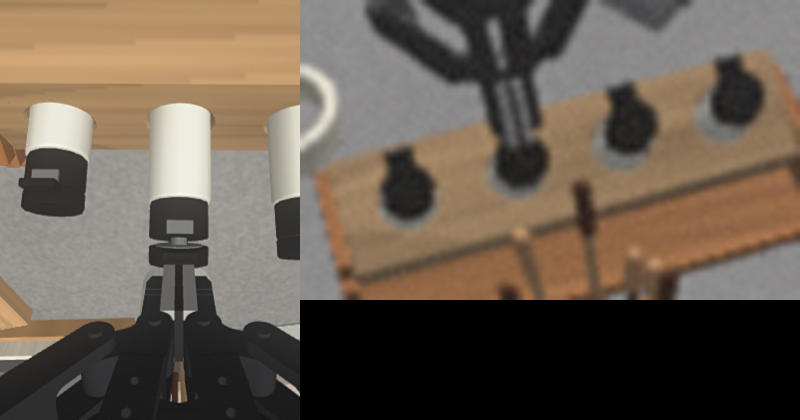

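```bash
python3 - <<'E'
from mv import *
f=dict(np.load("pics/w2.npz")); C=-f["R"].T@f["t"]
for th in(0,.1,.2,.3,.4,.5,.6,.7):
    q=lambda r,n,y=0:[.0148-r*np.cos(th)+n*np.sin(th),y,.098+r*np.sin(th)+n*np.cos(th)]
    X=W(RP,bot(1,[q(.0385,0),q(.0385,.004),q(.0296,.009),q(0,0),q(0.005,.009)])); print(th,(proj(f,X)-[100,0]).round(0).tolist())
print("collar base/top front",(proj(f,W(RP,bot(1,[[-.0148,0,.080],[-.0148,0,.098],[-.016,0,.08],[-.016,0,.038]])))-[100,0]).round(0).tolist())
p,R,s=cur(); x=R.apply([.011,0,0]); 
a=RP[2]; iv=lambda P:(np.array([[np.cos(a),np.sin(a),0],[-np.sin(a),np.cos(a),0],[0,0,1]])@(P-np.array([RP[0],RP[1],0]))).round(4)
print("corner rack",iv(p+x),"tcp",iv(p))
E
```

```text
0 [[179.0, 227.0], [179.0, 236.0], [179.0, 252.0], [179.0, 243.0], [179.0, 259.0]]
0.1 [[179.0, 236.0], [179.0, 246.0], [179.0, 259.0], [179.0, 243.0], [179.0, 260.0]]
0.2 [[179.0, 245.0], [179.0, 255.0], [179.0, 265.0], [179.0, 243.0], [179.0, 261.0]]
0.3 [[179.0, 255.0], [179.0, 264.0], [179.0, 272.0], [179.0, 243.0], [178.0, 262.0]]
0.4 [[179.0, 264.0], [179.0, 273.0], [179.0, 278.0], [179.0, 243.0], [178.0, 263.0]]
0.5 [[179.0, 273.0], [179.0, 282.0], [179.0, 284.0], [179.0, 243.0], [178.0, 263.0]]
0.6 [[179.0, 281.0], [179.0, 290.0], [179.0, 289.0], [179.0, 243.0], [178.0, 263.0]]
0.7 [[179.0, 289.0], [179.0, 297.0], [179.0, 293.0], [179.0, 243.0], [178.0, 263.0]]
collar base/top front [[179.0, 192.0], [179.0, 231.0], [179.0, 191.0], [179.0, 108.0]]
corner rack [ 0.0622 -0.0311  0.1322] tcp [ 0.0725 -0.0311  0.136 ]
```

```bash
python3 - <<'E'
import cv2,numpy as np
f=np.load("pics/w2.npz")["frame"][:,:,::-1]
cv2.imwrite("pics/w2z.png",cv2.resize(np.clip(f[185:320,200:360].astype(int)*2,0,255).astype(np.uint8),(700,590),interpolation=cv2.INTER_CUBIC))
E
```

```text
(no output)
```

View pics/w2z.png

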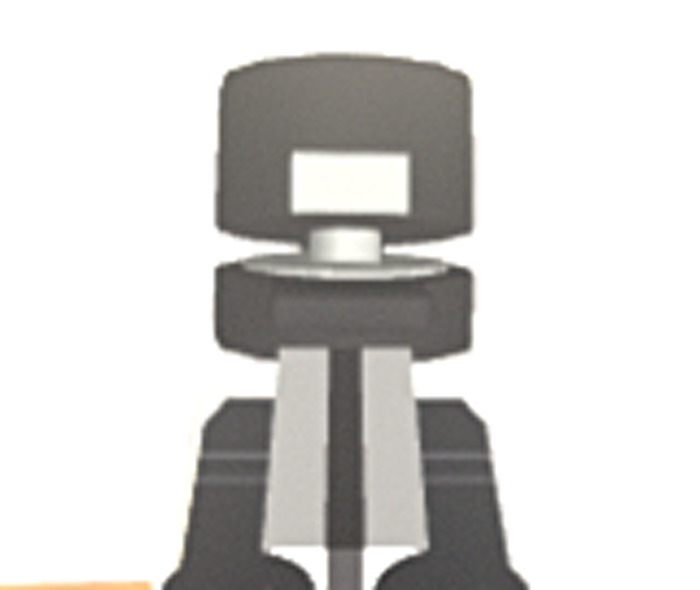

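The zoomed view shows the lid nearly shut (about 0.2–0.25 rad). The fingertips are on its front edge at zoom (345,350), and the nozzle at (345,245) is still visible. I'll press on in small steps and watch the force.

Call:
{"name": "drive_tool", "arguments": {"plan": [[[0.02, 0, 0.01], [0, 0, 0], 0], [[0.04, 0, 0.02], [0, 0, 0], 0], [[0.04, 0, 0.02], [0, 0, 0], 0]]}}

```text
clock: 4.25
position: [0.5921, -0.2042, 0.1325]
tool_rot: [0.174, 0.069, 0.982, -0.012]
force: [0.4, 0.2, 2.1]
opening: 0.0002
gripper_force: 0.8
```

Call:
{"name": "drive_tool", "arguments": {"plan": [[[0.02, 0, 0.01], [0, 0, 0], 0], [[0.04, 0, 0.02], [0, 0, 0], 0], [[0.04, 0, 0.02], [0, 0, 0], 0]]}}

```text
clock: 4.55
position: [0.5919, -0.2044, 0.132]
tool_rot: [0.176, 0.069, 0.982, -0.012]
force: [3.1, 0.3, 10.6]
opening: -0.0001
gripper_force: 5.8
```

```bash
python3 - <<'E'
from mv import *
from bench import eyes
f=eyes.grab_frame("wrist"); p,R,s=cur()
a=RP[2]; iv=lambda P:(np.array([[np.cos(a),np.sin(a),0],[-np.sin(a),np.cos(a),0],[0,0,1]])@(P-np.array([RP[0],RP[1],0])))
c=iv(p+R.apply([.011,0,0])); e=c-[.0733,0,.1098]; print(c.round(4),"n",(e@[.5736,0,.819]).round(4),"r",(e@[-.819,0,.5736]).round(4),s["force"])
g=f["frame"].max(2); np.savez("pics/w3.npz",**f)
u,v=proj(f,W(RP,bot(1,[[-.0148,0,.09]])))[0]; u=int(u);print(u,v)
print("col centre",g[190:275:2,u].tolist()); print("col side",g[190:275:2,u-24].tolist())
E
```

```text
[ 0.0592 -0.0313  0.1281] n 0.0069 r 0.0221 [ 4.44595984 -0.97008357 11.65590866]
279 224.04717428739121
col centre [237, 237, 238, 237, 237, 239, 247, 204, 65, 64, 64, 63, 62, 62, 61, 62, 60, 60, 59, 78, 129, 126, 127, 128, 127, 129, 51, 53, 55, 53, 49, 45, 52, 50, 51, 50, 50, 45, 43, 44, 43, 42, 43]
col side [188, 188, 189, 190, 190, 189, 191, 200, 201, 106, 55, 59, 56, 57, 56, 55, 56, 54, 54, 51, 51, 52, 50, 53, 50, 50, 50, 52, 49, 49, 49, 48, 48, 45, 47, 46, 48, 48, 47, 156, 145, 140, 144]
```

Call:
{"name": "drive_tool", "arguments": {"plan": [[[0.01, 0, 0.02], [0, 0, 0], 0], [[0.01, 0, 0.02], [0, 0, 0], 0], [[0.01, 0, 0.02], [0, 0, 0], 0], [[0.0, 0, -0.3], [0, 0, 0], 0], [[0.0, 0, -0.7], [0, 0, 0], 0], [[0.0, 0, -1], [0, 0, 0], 0], [[0.0, 0, -1], [0, 0, 0], 0]]}}

```text
clock: 5.3
position: [0.5634, -0.2006, 0.2085]
tool_rot: [0.176, 0.069, 0.982, -0.013]
force: [-0.3, -0.9, 0.4]
opening: -0.0002
gripper_force: 0.0
```

```bash
python3 - <<'E'
from mv import *
from bench import eyes
p,R,s=cur(); print(p,s["force"],s["clock"],s["joint_positions"])
f=eyes.grab_frame("wrist"); cv2.imwrite("pics/w4.png",f["frame"][:,:,::-1]); np.savez("pics/w4.npz",**f)
for i,h in((0,.076),(1,.098),(2,.098)): print(i,"lip",proj(f,W(RP,bot(i,[[-.024,-.008,h],[-.024,.008,h+.004],[0,-.016,.045],[0,.016,.045]]))).round(0).tolist())
# G-approach for b flick
G=rot(np.pi/2-.611); zt=G.apply([0,0,1])
pts=[(-60,90),(-60,65),(-18,65-1)]
# tool: lip push; TCP in bottle frame of b (x,z)
rel(p,R,[W(RP,bot(0,[[x/1e3,0,z/1e3]]))[0] for x,z in pts],G)
E
```

```text
[ 0.56336207 -0.20058974  0.20850082] [-0.29703379 -0.88630285  0.37511728] 5.3 [-0.38660888  0.11436212 -0.28172553  0.82940352  0.08448168 -0.23151408]
0 lip [[170.0, 153.0], [195.0, 159.0], [172.0, 128.0], [216.0, 128.0]]
1 lip [[267.0, 186.0], [292.0, 192.0], [257.0, 128.0], [301.0, 128.0]]
2 lip [[365.0, 186.0], [391.0, 192.0], [342.0, 128.0], [386.0, 128.0]]
shift [0.665, -0.765, 0.585] ('turn', [0.001, -0.192, 0.001])
shift [0.922, -0.764, 0.763] ('turn', [0.001, -0.192, 0.001])
shift [0.634, -0.766, 1.202] ('turn', [0.001, -0.192, 0.001])
```

View pics/w4.png

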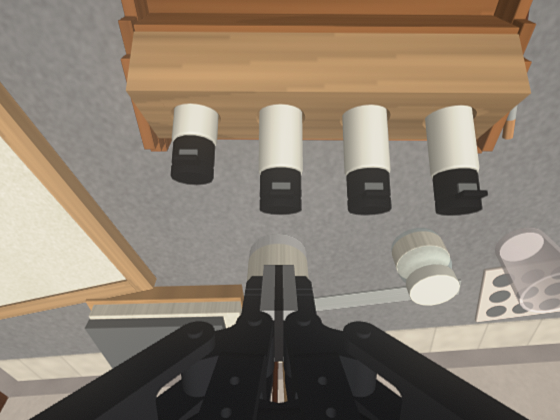

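Bottle_a is now shut: its cap at (281,190) looks the same as the other shut bottles, and it is still seated. Next is the flick of bottle_b's lid: orient the tool square to the bottles' axes and approach from the front.

Call:
{"name": "drive_tool", "arguments": {"plan": [[[0.2, -0.2, 0.0], [0, -0.04, 0], 0], [[0.4, -0.5, 0.1], [0, -0.09, 0], 0], [[0.66, -0.76, 0.3], [0, -0.14, 0], 0], [[0.66, -0.76, 0.58], [0, -0.192, 0], 0], [[0.66, -0.76, 0.58], [0, -0.192, 0], 0], [[0.66, -0.76, 0.58], [0, -0.192, 0], 0], [[0.66, -0.76, 0.58], [0, -0.192, 0], 0]]}}

```text
clock: 6.05
position: [0.5194, -0.2548, 0.1414]
tool_rot: [0.458, 0.063, 0.886, -0.031]
force: [1.0, -0.4, 0.4]
opening: -0.0003
gripper_force: 0.0
```

```bash
python3 - <<'E'
from mv import *
from bench import eyes
p,R,s=cur(); print(p,s["force"],s["clock"],s["joint_positions"])
f=eyes.grab_frame("wrist"); cv2.imwrite("pics/w5.png",f["frame"][:,:,::-1]); np.savez("pics/w5.npz",**f)
print("lip b",proj(f,W(RP,bot(0,[[-.024,-.008,.076],[-.024,.008,.076],[-.024,-.008,.080],[-.024,.008,.080]]))).round(0).tolist())
print("lip a",proj(f,W(RP,bot(1,[[-.024,-.008,.098],[-.024,.008,.098],[-.024,-.008,.102],[-.024,.008,.102]]))).round(0).tolist())
print("tcp",proj(f,[p,p+R.apply([.011,0,0]),p-R.apply([.011,0,0])]).round(0).tolist())
print("body a edges z=60",proj(f,W(RP,bot(1,[[0,-.016,.06],[0,.016,.06]]))).round(0).tolist())
G=rot(np.pi/2-.611)
rel(p,R,[W(RP,bot(0,[[x/1e3,0.001,z/1e3]]))[0] for x,z in [(-50,62),(-19,62)]],G)
E
```

```text
[ 0.51943098 -0.25475616  0.14143441] [ 0.95864902 -0.36719099  0.35353942] 6.05 [-0.69184556 -0.01401481 -1.09756858 -0.38949789  0.44269613 -0.33987985]
lip b [[261.0, 233.0], [290.0, 233.0], [261.0, 240.0], [290.0, 240.0]]
lip a [[371.0, 269.0], [399.0, 269.0], [371.0, 275.0], [399.0, 275.0]]
tcp [[279.0, 281.0], [279.0, 259.0], [279.0, 301.0]]
body a edges z=60 [[353.0, 193.0], [407.0, 193.0]]
shift [0.285, -0.006, 0.116] ('turn', [0.002, -0.002, 0.0])
shift [0.283, -0.008, 0.504] ('turn', [0.002, -0.002, 0.0])
```

View pics/w5.png

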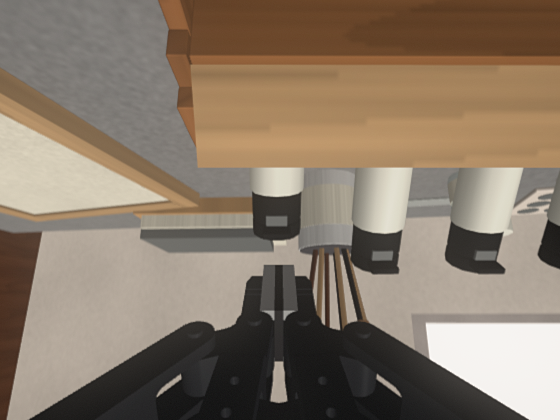

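The view shows bottle_b's cap at cols 252–303, rows 190–240, centred on the tool axis (col 279). Going in below its lip.

Call:
{"name": "drive_tool", "arguments": {"plan": [[[0.28, 0, 0.11], [0, 0, 0], 0], [[0.28, 0, 0.11], [0, 0, 0], 0], [[0.28, 0, 0.3], [0, 0, 0], 0], [[0.28, 0, 0.45], [0, 0, 0], 0], [[0.28, 0, 0.5], [0, 0, 0], 0], [[0.28, 0, 0.5], [0, 0, 0], 0]]}}

```text
clock: 6.7
position: [0.5405, -0.2578, 0.1016]
tool_rot: [0.457, 0.062, 0.887, -0.031]
force: [-0.3, -0.6, 0.2]
opening: -0.0001
gripper_force: 0.0
```

```bash
python3 - <<'E'
from mv import *
p,R,s=cur(); print(p,s["force"],s["clock"],s["joint_positions"])
G=rot(np.pi/2-.611)
rel(p,R,[W(RP,bot(0,[[x/1e3,0.001,z/1e3]]))[0] for x,z in [(-19,65),(-16,75),(-11,84),(-4,91.5),(5,96.5),(13,98.5),(18,98),(-50,98)]],G)
E
```

```text
[ 0.54051929 -0.25783238  0.10161668] [-0.29162133 -0.56276636  0.23414415] 6.7 [-0.66112522  0.13729557 -1.11110736 -0.56116613  0.41890711 -0.32041074]
shift [-0.007, -0.006, -0.001] ('turn', [0.002, -0.002, 0.001])
shift [-0.132, -0.006, 0.035] ('turn', [0.002, -0.002, 0.001])
shift [-0.245, -0.007, 0.097] ('turn', [0.002, -0.002, 0.001])
shift [-0.34, -0.007, 0.184] ('turn', [0.002, -0.002, 0.001])
shift [-0.403, -0.008, 0.296] ('turn', [0.002, -0.002, 0.001])
shift [-0.429, -0.009, 0.396] ('turn', [0.002, -0.002, 0.001])
shift [-0.423, -0.009, 0.458] ('turn', [0.002, -0.002, 0.001])
shift [-0.417, -0.004, -0.392] ('turn', [0.002, -0.002, 0.001])
```

Call:
{"name": "drive_tool", "arguments": {"plan": [[[-0.05, -0.005, 0.01], [0, 0, 0], 0], [[-0.13, -0.005, 0.035], [0, 0, 0], 0], [[-0.245, -0.005, 0.1], [0, 0, 0], 0], [[-0.34, -0.005, 0.18], [0, 0, 0], 0], [[-0.4, -0.005, 0.3], [0, 0, 0], 0], [[-0.43, -0.005, 0.4], [0, 0, 0], 0], [[-0.42, -0.005, 0.47], [0, 0, 0], 0], [[-0.42, -0.005, 0.47], [0, 0, 0], 0]]}}

```text
clock: 7.5
position: [0.5902, -0.2654, 0.1066]
tool_rot: [0.458, 0.062, 0.886, -0.031]
force: [-0.0, 0.3, 0.6]
opening: -0.0001
gripper_force: 0.0
```

```bash
python3 - <<'E'
from mv import *
from bench import eyes
p,R,s=cur(); print(p,s["force"],s["clock"],s["joint_positions"])
rel(p,R,[W(RP,bot(0,[[x/1e3,0.001,z/1e3]]))[0] for x,z in [(18,98),(-50,98)]])
E
```

```text
[ 0.59022905 -0.26538986  0.10664043] [-0.01071584  0.26339008  0.63742475] 7.5 [-0.60061671  0.19737564 -1.00992701 -0.53643059  0.37169871 -0.27907732]
shift [-0.008, -0.002, -0.018] 
shift [-0.002, 0.002, -0.868]
```

Now back out along the tool axis and check with the wrist and top views.

Call:
{"name": "drive_tool", "arguments": {"plan": [[[0, 0, -0.4], [0, 0, 0], 42], [[-0.2, 0, -0.9], [0, 0, 0], 42], [[-0.2, 0, -0.95], [0, 0, 0], 42], [[-0.2, 0, -0.95], [0, 0, 0], 42]]}}

```text
clock: 7.9
position: [0.5376, -0.2588, 0.1662]
tool_rot: [0.459, 0.062, 0.886, -0.033]
force: [0.3, 0.2, -0.0]
opening: 0.0418
gripper_force: 0.0
```

```bash
python3 - <<'E'
from mv import *
from bench import eyes
p,R,s=cur(); print(p,s["force"],s["clock"],s["joint_positions"],s["opening"])
f=eyes.grab_frame("wrist"); np.savez("pics/w6.npz",**f); T=eyes.grab_frame("top")
o=np.zeros((420,800,3),np.uint8); o[:,:440]=f["frame"][:,120:,::-1]
o[:360,440:]=cv2.resize(T["frame"][180:280,320:420,::-1],(360,360),interpolation=cv2.INTER_CUBIC); cv2.imwrite("pics/w6.png",o)
for i in(0,1): print(i,"body z=50",proj(f,W(RP,bot(i,[[0,-.016,.05],[0,.016,.05]]))).round(0).tolist())
for th in(1.1,1.4,1.75,1.95): print(th,proj(f,W(RP,bot(0,[[.0148-.0385*np.cos(th),0,.076+.0385*np.sin(th)]]))).round(0).tolist(),proj(T,W(RP,bot(0,[[.0148-.0385*np.cos(th),0,.076+.0385*np.sin(th)]]))).round(1).tolist())
G=rot(np.pi/2-.611)
# grasp a: axis 10 mm behind TCP -> TCP at x=+10, z=60
rel(p,R,[W(RP,bot(1,[[x/1e3,0.001,z/1e3]]))[0] for x,z in [(-45,62),(10,60)]],G)
E
```

```text
[ 0.53762546 -0.25883838  0.16624502] [ 0.26804112  0.15078867 -0.03715915] 7.9 [-0.66743357 -0.04021202 -1.03206756 -0.30778226  0.42274694 -0.3236407 ] 0.04184826641654366
0 body z=50 [[249.0, 122.0], [307.0, 122.0]]
1 body z=50 [[361.0, 122.0], [419.0, 122.0]]
1.1 [[278.0, 225.0]] [[414.2, 220.3]]
1.4 [[278.0, 224.0]] [[414.3, 216.4]]
1.75 [[278.0, 217.0]] [[414.0, 212.9]]
1.95 [[278.0, 210.0]] [[413.5, 211.6]]
shift [0.67, 0.788, 0.17] ('turn', [0.001, -0.001, 0.001])
shift [0.692, 0.786, 0.857] ('turn', [0.001, -0.001, 0.001])
```

View pics/w6.png

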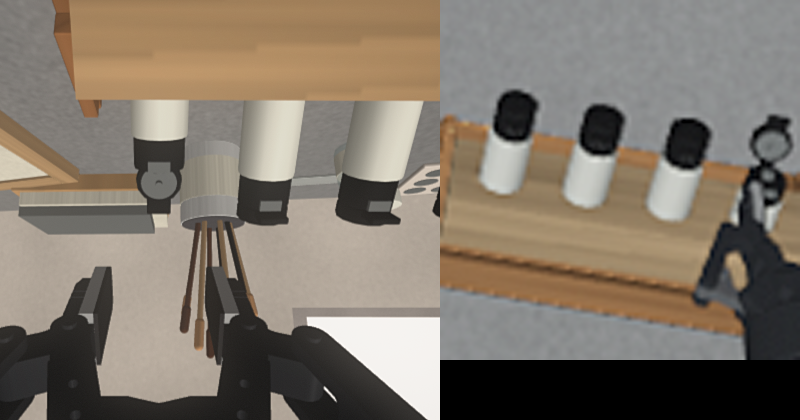

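The lid of bottle_b stands wide open: its lip end is at panel (160,212), which is about 1.85 rad, and the bottle is still seated. I've now viewed 11 pictures, one over the limit of 10, because I miscounted. I'll view no more and work from numbers only. Next I measure bottle_a's side edges for the grasp.

```bash
python3 - <<'E'
from mv import *
f=dict(np.load("pics/w6.npz")); g=f["frame"].astype(int)
for z in(.045,.05,.055,.06,.065,.07):
    P=proj(f,W(RP,bot(1,[[0,-.016,z],[0,.016,z]]))); v=int(round(P[0,1])); row=g[v].min(1)
    k=np.where(row[335:440]>150)[0]+335
    print(z,v,P[:,0].round(1),k.min() if len(k) else None,k.max() if len(k) else None, g[v,[350,358,364,370,415,421,425,430]].sum(1).tolist())
E
```

```text
0.045 113 [362.1 420.2] 379 422 [395, 390, 346, 396, 635, 594, 392, 388]
0.05 122 [361.4 419. ] 378 421 [404, 386, 360, 410, 626, 559, 384, 383]
0.055 131 [360.7 417.9] 377 420 [395, 384, 372, 420, 619, 381, 382, 382]
0.06 140 [360.  416.7] 375 418 [394, 388, 379, 430, 604, 376, 386, 376]
0.065 149 [359.3 415.6] 352 417 [461, 455, 386, 442, 590, 379, 384, 376]
0.07 158 [358.7 414.5] 373 416 [471, 444, 395, 454, 575, 377, 383, 377]
```

Call:
{"name": "drive_tool", "arguments": {"plan": [[[0.3, 0.4, 0], [0, 0, 0], 42], [[0.67, 0.787, 0.1], [0, 0, 0], 42], [[0.67, 0.787, 0.17], [0, 0, 0], 42], [[0.67, 0.787, 0.17], [0, 0, 0], 42], [[0.67, 0.787, 0.17], [0, 0, 0], 42]]}}

```text
clock: 8.5
position: [0.5399, -0.2029, 0.1233]
tool_rot: [0.447, 0.061, 0.892, -0.027]
force: [0.0, -0.2, -0.8]
opening: 0.0419
gripper_force: 0.0
```

```bash
python3 - <<'E'
from mv import *
from bench import eyes
p,R,s=cur(); print(p,s["force"],s["clock"],s["joint_positions"],s["opening"])
G=rot(np.pi/2-.611)
rel(p,R,[W(RP,bot(1,[[x/1e3,0.001,z/1e3]]))[0] for x,z in [(-45,62),(10,60)]],G)
f=eyes.grab_frame("wrist"); g=f["frame"].astype(int)
for x,z in((0,.06),(0,.07)):
    P=proj(f,W(RP,bot(1,[[0,-.016,z],[0,.016,z]]))); v=int(P[0,1]); row=g[v].sum(1); d=np.diff(row)
    print(z,v,P[:,0].round(1), row[int(P[0,0])-14:int(P[0,0])+14:2].tolist(),row[int(P[1,0])-14:int(P[1,0])+14:2].tolist())
E
```

```text
[ 0.53988085 -0.20293966  0.12330294] [ 0.01797899 -0.23864333 -0.8108929 ] 8.5 [-0.5331565   0.00525329 -1.13450328 -0.45778055  0.32115677 -0.24283132] 0.041863042104364666
shift [0.193, 0.093, -0.076] ('turn', [0.004, -0.01, 0.001])
shift [0.197, 0.084, 0.612] ('turn', [0.004, -0.01, 0.001])
0.06 218 [259.9 318.3] [348, 402, 370, 387, 390, 395, 411, 411, 397, 405, 434, 464, 489, 513] [656, 652, 645, 633, 619, 605, 579, 527, 422, 410, 397, 405, 439, 448]
0.07 235 [260.2 317.7] [324, 330, 389, 382, 390, 409, 400, 402, 394, 421, 453, 479, 504, 526] [657, 653, 648, 633, 620, 604, 586, 528, 523, 535, 534, 530, 527, 528]
```

Joint 3 is almost at its limit (-1.134 of -1.14) in this folded approach. Going further out along the tool axis relieves it, so I'll advance a little, align, and recheck.

Call:
{"name": "drive_tool", "arguments": {"plan": [[[0, 0.08, 0.1], [0.004, -0.01, 0], 42], [[0, 0.08, 0.1], [0.004, -0.01, 0], 42], [[0, 0.08, 0.1], [0.004, -0.01, 0], 42]]}}

```text
clock: 8.85
position: [0.554, -0.2023, 0.1248]
tool_rot: [0.457, 0.062, 0.887, -0.032]
force: [-0.3, 0.5, -1.4]
opening: 0.0421
gripper_force: 0.0
```

```bash
cat > st.py <<'E'
from mv import *
p,R,s=cur(); print(p,s["force"],s["clock"],s["joint_positions"].round(3),s["opening"])
G=rot(np.pi/2-.611)
rel(p,R,[W(RP,bot(1,[[x/1e3,0.001,z/1e3]]))[0] for x,z in [(-25,74),(-10,68),(10,60)]],G)
E
python3 st.py
```

```text
[ 0.55397146 -0.2022802   0.12475012] [-0.29119754  0.47893138 -1.42253061] 8.85 [-0.507  0.036 -1.134 -0.517  0.297 -0.219] 0.0421446525418662
shift [0.155, 0.058, 0.037] ('turn', [0.001, -0.003, 0.001])
shift [0.228, 0.057, 0.226] ('turn', [0.001, -0.003, 0.001])
shift [0.326, 0.056, 0.477] ('turn', [0.001, -0.003, 0.001])
```

```bash
cat > st.py <<'E'
from mv import *
p,R,s=cur(); print(p,s["force"],s["clock"],s["joint_positions"].round(3),s["opening"])
G=rot(.78); zt=G.apply([0,0,1]); A=W(RP,bot(1,[[0,.001,.060]]))[0]
rel(p,R,[A+zt*d for d in(-.045,-.03,-.01,.010)],G)
E
python3 st.py
```

```text
[ 0.55397146 -0.2022802   0.12475012] [-0.29119754  0.47893138 -1.42253061] 8.85 [-0.507  0.036 -1.134 -0.517  0.297 -0.219] 0.0421446525418662
shift [0.231, 0.059, -0.203] ('turn', [0.001, 0.054, 0.001])
shift [0.263, 0.059, -0.018] ('turn', [0.001, 0.054, 0.001])
shift [0.305, 0.057, 0.228] ('turn', [0.001, 0.054, 0.001])
shift [0.348, 0.056, 0.475] ('turn', [0.001, 0.054, 0.001])
```

Call:
{"name": "drive_tool", "arguments": {"plan": [[[0, 0.06, -0.2], [0, 0.054, 0], 42], [[0.12, 0.06, -0.2], [0, 0.054, 0], 42], [[0.23, 0.06, -0.2], [0, 0.054, 0], 42], [[0.23, 0.06, -0.2], [0, 0.054, 0], 42], [[0.23, 0.06, -0.2], [0, 0.054, 0], 42]]}}

```text
clock: 9.35
position: [0.5314, -0.1942, 0.119]
tool_rot: [0.381, 0.065, 0.922, -0.026]
force: [0.3, 0.3, 1.2]
opening: 0.0417
gripper_force: 0.0
```

```bash
python3 st.py
```

```text
[ 0.53139785 -0.19420664  0.1190327 ] [0.30222538 0.26970717 1.2332978 ] 9.35 [-0.483 -0.049 -1.011 -0.144  0.24  -0.247] 0.041726874608029825
shift [0.003, -0.001, -0.005] ('turn', [0.001, 0.001, 0.001])
shift [0.004, -0.002, 0.182] ('turn', [0.001, 0.001, 0.001])
shift [0.005, -0.003, 0.432] ('turn', [0.001, 0.001, 0.001])
shift [0.006, -0.004, 0.682] ('turn', [0.001, 0.001, 0.001])
```

Call:
{"name": "drive_tool", "arguments": {"plan": [[[0, 0, 0.25], [0, 0, 0], 42], [[0, 0, 0.5], [0, 0, 0], 42], [[0, 0, 0.68], [0, 0, 0], 42], [[0, 0, 0.68], [0, 0, 0], 42], [[0, 0, 0.68], [0, 0, 0], 42]]}}

```text
clock: 9.85
position: [0.5689, -0.1992, 0.08]
tool_rot: [0.38, 0.065, 0.922, -0.026]
force: [-0.9, -0.3, 0.5]
opening: 0.0419
gripper_force: 0.0
```

```bash
python3 st.py; python3 - <<'E'
from mv import *
from bench import eyes
f=eyes.grab_frame("wrist"); np.savez("pics/w7.npz",**f); g=f["frame"].astype(int).sum(2)
for z in(.05,.06,.07):
    P=proj(f,W(RP,bot(1,[[0,-.016,z],[0,.016,z],[0,0.001,z]]))); v=int(P[0,1]); c=int(P[2,0]); print(v,P[:,0].round(1)); print(list(zip(range(c-50,c+52,3),g[v,c-50:c+52:3].tolist())))
E
```

```text
[ 0.56893839 -0.19919024  0.08002194] [-0.8560354  -0.31624325  0.47671131] 9.85 [-0.45   0.113 -0.989 -0.288  0.217 -0.222] 0.041938466090708774
shift [-0.004, -0.004, -0.685] ('turn', [0.001, 0.0, 0.001])
shift [-0.004, -0.005, -0.497] ('turn', [0.001, 0.0, 0.001])
shift [-0.003, -0.006, -0.247] ('turn', [0.001, 0.0, 0.001])
shift [-0.003, -0.007, 0.003] ('turn', [0.001, 0.0, 0.001])
271 [237.6 312.3 277.3]
[(227, 153), (230, 155), (233, 397), (236, 426), (239, 408), (242, 428), (245, 472), (248, 502), (251, 531), (254, 560), (257, 586), (260, 609), (263, 630), (266, 648), (269, 658), (272, 668), (275, 675), (278, 682), (281, 680), (284, 678), (287, 676), (290, 675), (293, 672), (296, 666), (299, 657), (302, 646), (305, 631), (308, 613), (311, 554), (314, 417), (317, 419), (320, 418), (323, 418), (326, 182)]
293 [238.  311.9 277.3]
[(227, 158), (230, 158), (233, 488), (236, 325), (239, 384), (242, 430), (245, 472), (248, 505), (251, 534), (254, 561), (257, 588), (260, 612), (263, 633), (266, 648), (269, 657), (272, 667), (275, 677), (278, 681), (281, 681), (284, 679), (287, 677), (290, 676), (293, 672), (296, 668), (299, 657), (302, 644), (305, 625), (308, 602), (311, 550), (314, 411), (317, 411), (320, 410), (323, 425), (326, 157)]
315 [238.4 311.5 277.3]
[(227, 152), (230, 222), (233, 640), (236, 644), (239, 444), (242, 423), (245, 471), (248, 504), (251, 534), (254, 560), (257, 587), (260, 616), (263, 634), (266, 647), (269, 657), (272, 665), (275, 675), (278, 680), (281, 678), (284, 678), (287, 674), (290, 673), (293, 673), (296, 665), (299, 655), (302, 639), (305, 618), (308, 590), (311, 530), (314, 532), (317, 531), (320, 534), (323, 534), (326, 320)]
```

The bottle's edges at cols 238–312 sit between the fingers (232 to 325), about 1.4 mm off centre. I'll centre the tool and grip.

Call:
{"name": "drive_tool", "arguments": {"plan": [[[0, -0.017, 0], [0, 0, 0], 42], [[0, -0.017, 0], [0, 0, 0], 20], [[0, -0.017, 0], [0, 0, 0], 20], [[0, -0.017, 0], [0, 0, 0], 20], [[0, -0.017, 0], [0, 0, 0], 20], [[0, -0.017, 0], [0, 0, 0], 20]]}}

```text
clock: 10.5
position: [0.5695, -0.201, 0.0816]
tool_rot: [0.381, 0.065, 0.922, -0.027]
force: [-6.9, 1.2, 8.2]
opening: 0.0301
gripper_force: 58.7
```

```bash
python3 st.py; python3 - <<'E'
from mv import *
p,R,s=cur(); u=W([0,0,RP[2]],[[S,0,Cc]])[0]; print(s["gripper_force"]); rel(p,R,[p+u*.03,p+u*.06,p+u*.06+[0,0,.03]])
E
```

```text
[ 0.56953587 -0.20102519  0.08164309] [-6.92836566  1.17840968  8.16636007] 10.5 [-0.453  0.111 -0.987 -0.286  0.219 -0.225] 0.030128914389380614
shift [0.016, 0.017, -0.678] ('turn', [0.001, 0.001, 0.001])
shift [0.017, 0.016, -0.49] ('turn', [0.001, 0.001, 0.001])
shift [0.018, 0.015, -0.24] ('turn', [0.001, 0.001, 0.001])
shift [0.019, 0.014, 0.01] ('turn', [0.001, 0.001, 0.001])
58.69687557220459
shift [-0.369, -0.001, -0.066] 
shift [-0.738, -0.002, -0.132] 
shift [-1.003, -0.002, -0.397]
```

```bash
python3 - <<'E'
from mv import *
# camera pose in tool frame is fixed: get from current pose
from bench import eyes
f=eyes.grab_frame("wrist"); p,R,s=cur(); g=f["frame"].astype(int).sum(2); np.savez("pics/w8.npz",**f)
for y in(0,.016,.022):
  print("y",y,[proj(f,p+R.apply([x,y,-d])).round(0).tolist()[0] for x in(.008,.011) for d in(0,.003,.006,.013)])
w=dict(np.load("pics/w5.npz"))["frame"].astype(int).sum(2); print("closed col 270:",w[250:290:2,268].tolist())
w6=dict(np.load("pics/w6.npz"))["frame"].astype(int).sum(2); print("open42: rows 256.., col 325,332:",w6[256:300:2,328].tolist(),w6[256:300:2,334].tolist())
print("row 300 edges w6",w6[300,310:360:2].tolist())
print("now col",[ (c,g[250:300:3,c].tolist()) for c in(314,318,322,326)])
# bottle axis check: a's mouth/collar rows
for z in(.038,.08): print(z,proj(f,W(RP,bot(1,[[-.016,0,z]]))).round(0).tolist())
print("col centre",g[150:420:6,278].tolist())
E
```

```text
y 0 [[279.0, 266.0], [279.0, 269.0], [279.0, 272.0], [279.0, 281.0], [279.0, 260.0], [279.0, 263.0], [279.0, 266.0], [279.0, 274.0]]
y 0.016 [[314.0, 266.0], [315.0, 269.0], [315.0, 272.0], [317.0, 280.0], [314.0, 260.0], [315.0, 263.0], [315.0, 266.0], [317.0, 274.0]]
y 0.022 [[327.0, 266.0], [328.0, 269.0], [329.0, 272.0], [331.0, 280.0], [328.0, 260.0], [328.0, 263.0], [329.0, 266.0], [332.0, 274.0]]
closed col 270: [321, 452, 493, 490, 495, 492, 498, 446, 234, 251, 247, 249, 245, 243, 250, 249, 246, 245, 243, 246]
open42: rows 256.., col 325,332: [153, 152, 149, 147, 147, 141, 131, 137, 135, 133, 134, 136, 132, 138, 133, 135, 132, 130, 132, 133, 127, 129] [495, 495, 495, 493, 496, 383, 243, 252, 251, 251, 235, 182, 137, 129, 125, 129, 124, 128, 127, 124, 125, 124]
row 300 edges w6 [262, 507, 492, 508, 269, 267, 313, 384, 118, 135, 133, 127, 127, 127, 122, 139, 248, 244, 239, 247, 241, 241, 212, 120, 126]
now col [(314, [426, 437, 449, 460, 485, 553, 553, 550, 498, 425, 420, 415, 326, 325, 325, 252, 251]), (318, [425, 438, 450, 460, 451, 316, 279, 229, 196, 181, 177, 174, 181, 179, 180, 178, 179]), (322, [425, 436, 450, 457, 449, 325, 281, 278, 281, 283, 285, 286, 281, 244, 204, 179, 170]), (326, [422, 437, 447, 459, 448, 315, 280, 278, 278, 280, 279, 278, 277, 279, 278, 280, 280])]
0.038 [[279.0, 250.0]]
0.08 [[279.0, 352.0]]
col centre [419, 416, 415, 400, 403, 406, 411, 429, 450, 446, 447, 455, 462, 463, 455, 445, 436, 433, 428, 678, 673, 672, 672, 675, 673, 673, 673, 673, 670, 671, 669, 670, 670, 672, 160, 154, 141, 143, 330, 332, 86, 82, 83, 79, 80]
```

The tip edge is at row 265, so the pads have retracted by under 1 mm and reach past the bottle's axis. The grip is good at 59 N. Now drawing the bottle out along its axis.

Call:
{"name": "drive_tool", "arguments": {"plan": [[[-0.09, 0, -0.016], [0, 0, 0], 20], [[-0.18, 0, -0.033], [0, 0, 0], 20], [[-0.3, 0, -0.053], [0, 0, 0], 20], [[-0.42, 0, -0.075], [0, 0, 0], 20], [[-0.54, 0, -0.097], [0, 0, 0], 20], [[-0.66, 0, -0.118], [0, 0, 0], 20], [[-0.8, 0, -0.143], [0, 0, 0], 20], [[-0.8, 0, -0.143], [0, 0, 0], 20]]}}

```text
clock: 11.35
position: [0.6081, -0.2065, 0.1362]
tool_rot: [0.381, 0.065, 0.922, -0.027]
force: [0.1, 0.2, -1.3]
opening: 0.0297
gripper_force: 59.2
```

```bash
cat > hold.py <<'E'
from mv import *
from bench import eyes
p,R,s=cur(); print(p,s["force"],s["clock"],s["joint_positions"].round(3),s["opening"],s["gripper_force"])
f=eyes.grab_frame("wrist"); g=f["frame"].astype(int).sum(2)
# body/collar edge row and body side edges in hand
c=g[200:420,278]; k=np.where(c>600)[0]; print("white rows",k.min()+200,k.max()+200)
for v in(300,330): 
    k=np.where(g[v,230:330]>560)[0]; print(v,k.min()+230,k.max()+230)
E
python3 hold.py
```

```text
[ 0.60806913 -0.20646977  0.13621089] [ 0.05252009  0.20700641 -1.32880857] 11.35 [-0.425  0.068 -0.836 -0.098  0.2   -0.205] 0.029717375109908722 59.20832276344299
white rows 200 348
300 259 312
330 259 309
```

```bash
python3 - <<'E'
from mv import *
T=dict(np.load("pics/top0.npz"))
ctr=lambda u,v:((u+.5)/6-.5+205,(v+.5)/6-.5+195)
TY=-.043; TC=np.array([.5577,.1996])
img=T["frame"].astype(int).sum(2)
for v in(228,232,236): print(v,[(c,int(img[v,c])) for c in range(217,252)])
for v in (228,232,236): 
    for z in(.026,.032): print(v,ray(T,(233.8,v),z).round(4), "centre line y",(TC[1]+TY*(ray(T,(233.8,v),z)[0]-TC[0])).round(4))
p,R,s=cur(); rel(p,R,[p+[0,0,.11]],rot(-.18,TY))
E
```

```text
228 [(217, 423), (218, 416), (219, 405), (220, 444), (221, 441), (222, 310), (223, 473), (224, 605), (225, 611), (226, 617), (227, 618), (228, 611), (229, 592), (230, 569), (231, 535), (232, 487), (233, 420), (234, 394), (235, 505), (236, 583), (237, 608), (238, 619), (239, 616), (240, 611), (241, 599), (242, 574), (243, 544), (244, 500), (245, 442), (246, 384), (247, 428), (248, 420), (249, 292), (250, 423), (251, 413)]
232 [(217, 396), (218, 391), (219, 429), (220, 491), (221, 415), (222, 316), (223, 550), (224, 609), (225, 616), (226, 617), (227, 616), (228, 604), (229, 582), (230, 552), (231, 512), (232, 458), (233, 401), (234, 449), (235, 556), (236, 601), (237, 611), (238, 619), (239, 616), (240, 609), (241, 586), (242, 562), (243, 529), (244, 477), (245, 410), (246, 441), (247, 530), (248, 424), (249, 307), (250, 433), (251, 425)]
236 [(217, 404), (218, 389), (219, 434), (220, 461), (221, 321), (222, 433), (223, 606), (224, 612), (225, 619), (226, 619), (227, 611), (228, 593), (229, 568), (230, 536), (231, 489), (232, 425), (233, 403), (234, 498), (235, 572), (236, 607), (237, 618), (238, 619), (239, 613), (240, 601), (241, 577), (242, 547), (243, 506), (244, 449), (245, 360), (246, 378), (247, 467), (248, 324), (249, 337), (250, 419), (251, 404)]
228 [0.5717 0.2022 0.026 ] centre line y 0.199
228 [0.5705 0.2015 0.032 ] centre line y 0.199
232 [0.5605 0.2017 0.026 ] centre line y 0.1995
232 [0.5594 0.201  0.032 ] centre line y 0.1995
236 [0.5494 0.2012 0.026 ] centre line y 0.2
236 [0.5483 0.2006 0.032 ] centre line y 0.2
shift [-0.97, 0.0, -0.974] ('turn', [-0.009, 0.306, -0.031])
```

Call:
{"name": "drive_tool", "arguments": {"plan": [[[-0.3, 0, -0.3], [0, 0, 0], 20], [[-0.6, 0, -0.6], [0, 0, 0], 20], [[-0.96, 0, -0.97], [0, 0, 0], 20], [[-0.96, 0, -0.97], [0, 0, 0], 20]]}}

```text
clock: 11.8
position: [0.6083, -0.207, 0.2499]
tool_rot: [0.384, 0.064, 0.921, -0.028]
force: [0.9, -0.2, -1.9]
opening: 0.0297
gripper_force: 59.7
```

Call:
{"name": "drive_tool", "arguments": {"plan": [[[0, 0.3, 0], [-0.001, 0.045, -0.004], 20], [[0, 0.6, 0], [-0.003, 0.09, -0.009], 20], [[0, 0.9, 0], [-0.004, 0.135, -0.013], 20], [[0, 1, 0], [-0.005, 0.18, -0.018], 20], [[0, 1, 0], [-0.007, 0.225, -0.023], 20], [[0, 1, 0], [-0.008, 0.27, -0.027], 20], [[0, 1, 0], [-0.009, 0.306, -0.031], 20], [[0, 1, 0], [-0.009, 0.306, -0.031], 20]]}}

```text
clock: 12.6
position: [0.6194, -0.1272, 0.2428]
tool_rot: [-0.042, 0.026, 0.999, -0.001]
force: [0.4, -0.3, -1.7]
opening: 0.0297
gripper_force: 59.6
```

```bash
cat > pl.py <<'E'
from mv import *
TP=[.5577,.201,-.043]
p,R,s=cur(); print(p,s["force"],s["clock"],s["joint_positions"].round(3),s["opening"],s["gripper_force"])
Q=rot(-.18,TP[2]); zt=Q.apply([0,0,1])
def tgt(h,gx=.017): return W(TP,[gx,0,h])[0]+zt*.010
rel(p,R,[tgt(.15),tgt(.08),tgt(.06),tgt(.048)],Q)
E
python3 pl.py; python3 hold.py
```

```text
[ 0.61942914 -0.12715605  0.24277223] [ 0.36644847 -0.33985993 -1.72871253] 12.6 [-0.194  0.601  0.565  1.618 -0.017 -0.141] 0.02968842431711451 59.62887167930603
shift [0.687, 4.063, 1.326] ('turn', [-0.001, 0.03, -0.003])
shift [0.613, 4.068, 2.198] ('turn', [-0.001, 0.03, -0.003])
shift [0.592, 4.069, 2.447] ('turn', [-0.001, 0.03, -0.003])
shift [0.579, 4.069, 2.597] ('turn', [-0.001, 0.03, -0.003])
[ 0.61942914 -0.12715605  0.24277223] [ 0.36644847 -0.33985993 -1.72871253] 12.6 [-0.194  0.601  0.565  1.618 -0.017 -0.141] 0.02968842431711451 59.62887167930603
white rows 200 347
300 258 312
330 258 309
```

Call:
{"name": "drive_tool", "arguments": {"plan": [[[0.1, 0.5, 0], [0, 0.03, 0], 20], [[0.2, 1, 0], [0, 0.03, 0], 20], [[0.2, 1, 0], [0, 0.03, 0], 20]]}}

```text
clock: 12.95
position: [0.6081, -0.0424, 0.2423]
tool_rot: [-0.088, 0.025, 0.996, 0.0]
force: [0.4, 0.1, -1.0]
opening: 0.0298
gripper_force: 59.7
```

Call:
{"name": "drive_tool", "arguments": {"plan": [[[0.1, 0.5, 0], [0, 0, 0], 20], [[0.2, 1, 0], [0, 0, 0], 20], [[0.2, 1, 0], [0, 0, 0], 20]]}}

```text
clock: 13.25
position: [0.5956, 0.0381, 0.2468]
tool_rot: [-0.086, 0.025, 0.996, 0.0]
force: [0.0, -0.1, -1.7]
opening: 0.0301
gripper_force: 59.8
```

Call:
{"name": "drive_tool", "arguments": {"plan": [[[0.1, 0.5, 0], [0, 0, 0], 20], [[0.2, 1, 0], [0, 0, 0], 20], [[0.2, 1, 0], [0, 0, 0], 20]]}}

```text
clock: 13.55
position: [0.5841, 0.1185, 0.2491]
tool_rot: [-0.086, 0.025, 0.996, 0.0]
force: [-0.2, -1.3, -1.5]
opening: 0.0301
gripper_force: 59.9
```

Call:
{"name": "drive_tool", "arguments": {"plan": [[[0, 0.5, 0], [0, 0, 0], 20], [[0, 1, 0], [0, 0, 0], 20], [[0, 1, 0], [0, 0, 0], 20], [[0, 1, 0], [0, 0, 0], 20]]}}

```text
clock: 13.95
position: [0.5892, 0.1948, 0.2483]
tool_rot: [-0.087, 0.026, 0.996, -0.0]
force: [0.6, -0.7, -2.0]
opening: 0.0299
gripper_force: 60.0
```

```bash
python3 pl.py; python3 - <<'E'
from mv import *
from bench import eyes
# in-hand bottle check from scene+top cameras: white/black parts near the tool
p,R,s=cur()
for n in("scene","top"):
    f=eyes.grab_frame(n); np.savez(f"pics/{n}9.npz",**f)
    Q=R.apply
    ax=np.array([Q([-d*np.cos(.18)+.0,0,-.010]) for d in (0,)])
    print(n,"grip",proj(f,p+R.apply([0,0,-.010])).round(1))
    u,v=proj(f,p+R.apply([0,0,-.010]))[0].astype(int)
    g=f["frame"][v-35:v+35,u-45:u+45].astype(int); m=(g.min(2)>150).astype(np.uint8)
    k,l,st,c=cv2.connectedComponentsWithStats(m)
    for j in range(1,k):
        if st[j,4]>40:
            r=cv2.minAreaRect(np.argwhere(l==j)[:,::-1].astype(np.float32)); print(st[j,4],(c[j]+[u-45,v-35]).round(1),np.array(r[1]).round(1),r[2], cv2.boxPoints(r).round(1).tolist(),[u-45,v-35])
    # expected axis endpoints for bottle z 0 and 80 with grip at 62 (axis horizontal if tau=-.18)
    e=W([0,0,-.043],[[-.062,0,0],[.018,0,0]]); print("exp ends",proj(f,p+R.apply([0,0,-.010])+e).round(1).tolist())
E
```

```text
[0.58918825 0.19476158 0.24834802] [ 0.62749114 -0.73077772 -1.96308231] 13.95 [0.292 0.675 0.694 1.756 0.054 0.34 ] 0.02987917720842501 60.02323865890503
shift [-0.03, 0.066, 1.367] ('turn', [-0.001, 0.002, -0.003])
shift [-0.181, 0.07, 2.229] ('turn', [-0.001, 0.002, -0.003])
shift [-0.224, 0.071, 2.476] ('turn', [-0.001, 0.002, -0.003])
shift [-0.25, 0.072, 2.623] ('turn', [-0.001, 0.002, -0.003])
scene grip [[334.4 161.9]]
54 [334.1 176.8] [13.3  4.6] 10.304845809936523 [[38.20000076293945, 52.099998474121094], [39.099998474121094, 47.599998474121094], [52.20000076293945, 50.0], [51.400001525878906, 54.5]] [np.int64(289), np.int64(126)]
exp ends [[323.1, 151.6], [337.8, 165.0]]
top grip [[226.7 200.2]]
exp ends [[224.3, 226.9], [227.4, 192.6]]
```

Call:
{"name": "drive_tool", "arguments": {"plan": [[[-0.01, 0.04, 0.4], [0, 0, 0], 20], [[-0.02, 0.07, 0.8], [0, 0, 0], 20], [[-0.02, 0.07, 0.8], [0, 0, 0], 20]]}}

```text
clock: 14.35
position: [0.5774, 0.1988, 0.1821]
tool_rot: [-0.09, 0.027, 0.996, -0.001]
force: [-0.7, -0.2, -2.1]
opening: 0.03
gripper_force: 60.0
```

Call:
{"name": "drive_tool", "arguments": {"plan": [[[-0.04, 0, 0.35], [0, 0, 0], 20], [[-0.08, 0, 0.7], [0, 0, 0], 20], [[-0.08, 0, 0.7], [0, 0, 0], 20]]}}

```text
clock: 14.65
position: [0.5756, 0.1992, 0.1281]
tool_rot: [-0.089, 0.027, 0.996, -0.001]
force: [-0.2, 0.0, -1.0]
opening: 0.0298
gripper_force: 60.0
```

Call:
{"name": "drive_tool", "arguments": {"plan": [[[-0.04, 0, 0.35], [0, 0, 0], 20], [[-0.08, 0, 0.65], [0, 0, 0], 20], [[-0.08, 0, 0.65], [0, 0, 0], 20], [[-0.08, 0, 0.65], [0, 0, 0], 20]]}}

```text
clock: 15.05
position: [0.5747, 0.2002, 0.0792]
tool_rot: [-0.086, 0.027, 0.996, 0.0]
force: [0.3, -0.1, -0.6]
opening: 0.0297
gripper_force: 60.0
```

```bash
python3 pl.py; python3 - <<'E'
from mv import *
from bench import eyes
f=eyes.grab_frame("wrist"); np.savez("pics/w10.npz",**f); g=f["frame"].astype(int).sum(2)
TP=[.5577,.201,-.043]
# predicted under-bottle silhouettes and tray walls vs rows/cols
for x in(-.03,.03,.06): print(x,"tray pts y -.039,-.034,-.033,0,.033,.034,.039:",proj(f,np.r_[W([.5577,.1996,-.043],[[x,-.039,.032],[x,-.034,.032],[x,-.033,.021],[x,0,.025],[x,.033,.021],[x,.034,.032],[x,.039,.032]])]).round(0).tolist())
for v in(150,170,190,210): print(v,list(zip(range(190,370,5),g[v,190:370:5].tolist())))
E
```

```text
[0.57467472 0.20024071 0.07924142] [ 0.26104814 -0.13392862 -0.62451935] 15.05 [0.306 0.656 0.234 1.312 0.056 0.356] 0.029729300389829752 60.02599239349365
shift [0.153, -0.003, -0.746] ('turn', [-0.001, 0.002, -0.004])
shift [0.002, 0.001, 0.116] ('turn', [-0.001, 0.002, -0.004])
shift [-0.041, 0.002, 0.362] ('turn', [-0.001, 0.002, -0.004])
shift [-0.066, 0.002, 0.51] ('turn', [-0.001, 0.002, -0.004])
-0.03 tray pts y -.039,-.034,-.033,0,.033,.034,.039: [[207.0, 174.0], [215.0, 174.0], [220.0, 173.0], [275.0, 173.0], [331.0, 172.0], [335.0, 173.0], [344.0, 173.0]]
0.03 tray pts y -.039,-.034,-.033,0,.033,.034,.039: [[211.0, 275.0], [219.0, 275.0], [224.0, 269.0], [277.0, 271.0], [329.0, 268.0], [334.0, 274.0], [342.0, 274.0]]
0.06 tray pts y -.039,-.034,-.033,0,.033,.034,.039: [[213.0, 322.0], [221.0, 322.0], [226.0, 314.0], [277.0, 316.0], [329.0, 313.0], [333.0, 321.0], [341.0, 321.0]]
150 [(190, 386), (195, 390), (200, 381), (205, 386), (210, 375), (215, 434), (220, 289), (225, 322), (230, 540), (235, 149), (240, 153), (245, 423), (250, 456), (255, 465), (260, 469), (265, 469), 
[... 850 characters left out ...]
(260, 533), (265, 563), (270, 590), (275, 617), (280, 638), (285, 640), (290, 643), (295, 648), (300, 644), (305, 627), (310, 603), (315, 554), (320, 657), (325, 633), (330, 596), (335, 279), (340, 372), (345, 464), (350, 390), (355, 380), (360, 375), (365, 363)]
210 [(190, 377), (195, 382), (200, 372), (205, 375), (210, 384), (215, 431), (220, 445), (225, 329), (230, 431), (235, 504), (240, 563), (245, 390), (250, 446), (255, 492), (260, 535), (265, 569), (270, 595), (275, 623), (280, 638), (285, 644), (290, 647), (295, 644), (300, 641), (305, 624), (310, 599), (315, 539), (320, 651), (325, 627), (330, 595), (335, 272), (340, 407), (345, 473), (350, 386), (355, 383), (360, 382), (365, 391)]
```

```bash
python3 - <<'E'
from mv import *
f=dict(np.load("pics/w10.npz")); g=f["frame"].astype(int).sum(2); p,R,s=cur()
print("col281",list(zip(range(60,260,4),g[60:260:4,281].tolist())))
G0=p+R.apply([0,0,-.010])
for pit in(-.1,0,.1):
    for gz in(.060,.064):
        a=np.array([np.cos(pit),0,np.sin(pit)]); n=np.array([-np.sin(pit),0,np.cos(pit)])
        pts=[G0+W([0,0,-.043],[q])[0] for q in(-gz*a+.016*n,-gz*a-.016*n,(.08-gz)*a+.016*n)]
        print(pit,gz,proj(f,pts).round(0).tolist())
for v in(165,185): 
    r=g[v]; print(v,[(c,int(r[c])) for c in list(range(206,232,2))+list(range(316,350,2))])
E
```

```text
col281 [(60, 389), (64, 375), (68, 364), (72, 372), (76, 377), (80, 369), (84, 372), (88, 500), (92, 493), (96, 259), (100, 233), (104, 552), (108, 544), (112, 549), (116, 547), (120, 547), (124, 547), (128, 548), (132, 547), (136, 550), (140, 549), (144, 550), (148, 420), (152, 664), (156, 637), (160, 641), (164, 641), (168, 642), (172, 639), (176, 639), (180, 638), (184, 643), (188, 638), (192, 639), (196, 641), (200, 640), (204, 640), (208, 641), (212, 640), (216, 638), (220, 641), (224, 639), (228, 640), (232, 640), (236, 636), (240, 637), (244, 637), (248, 640), (252, 638), (256, 637)]
-0.1 0.06 [[277.0, 161.0], [277.0, 151.0], [279.0, 360.0]]
-0.1 0.064 [[277.0, 149.0], [277.0, 142.0], [279.0, 351.0]]
0 0.06 [[277.0, 155.0], [277.0, 154.0], [279.0, 360.0]]
0 0.064 [[277.0, 144.0], [277.0, 145.0], [279.0, 350.0]]
0.1 0.06 [[277.0, 151.0], [277.0, 158.0], [279.0, 358.0]]
0.1 0.064 [[277.0, 141.0], [277.0, 150.0], [279.0, 348.0]]
165 [(206, 394), (208, 395), (210, 389), (212, 370), (214, 427), (216, 449), (218, 466), (220, 305), (222, 318), (224, 317), (226, 369), (228, 540), (230, 531), (316, 549), (318, 510), (320, 656), (322, 649), (324, 643), (326, 630), (328, 620), (330, 608), (332, 577), (334, 517), (336, 263), (338, 266), (340, 297), (342, 439), (344, 443), (346, 461), (348, 457)]
185 [(206, 405), (208, 404), (210, 400), (212, 341), (214, 426), (216, 437), (218, 462), (220, 402), (222, 313), (224, 325), (226, 354), (228, 392), (230, 427), (316, 545), (318, 520), (320, 656), (322, 648), (324, 638), (326, 626), (328, 614), (330, 600), (332, 562), (334, 496), (336, 267), (338, 266), (340, 361), (342, 432), (344, 455), (346, 475), (348, 354)]
```

The wrist columns show the tray rim at 212–348 and the lying bottles at 227–335, so their middle is at 281, nearly under the held bottle's middle at 281. The cap end droops slightly (about 0.05–0.1 rad), so I'll correct that and descend.

Call:
{"name": "drive_tool", "arguments": {"plan": [[[-0.02, 0.01, 0.2], [0, -0.018, 0], 20], [[-0.04, 0.01, 0.36], [0, -0.018, 0], 20], [[-0.05, 0.01, 0.42], [0, -0.018, 0], 20], [[-0.05, 0.01, 0.42], [0, -0.018, 0], 20]]}}

```text
clock: 15.5
position: [0.5719, 0.2011, 0.0433]
tool_rot: [-0.06, 0.027, 0.998, -0.001]
force: [0.4, -0.1, -1.6]
opening: 0.0298
gripper_force: 60.0
```

```bash
python3 - <<'E'
from mv import *
p,R,s=cur(); print(p,s["force"],s["torque"],s["clock"]); print("axis z",(p+R.apply([0,0,-.010]))[2]); rel(p,R,[p-[0,0,.002],p-[0,0,.006]])
E
```

```text
[0.57190453 0.20107454 0.04329691] [ 0.41834124 -0.05837993 -1.57043199] [ 0.04479628 -0.13131967 -0.01503643] 15.5
axis z 0.053225960411271964
shift [-0.003, 0.0, 0.025] 
shift [-0.009, 0.0, 0.074]
```

Axis at 53 mm and no contact yet. Lowering 2–3 mm per call.

Call:
{"name": "drive_tool", "arguments": {"plan": [[[0, 0, 0.018], [0, 0, 0], 20], [[0, 0, 0.035], [0, 0, 0], 20], [[0, 0, 0.035], [0, 0, 0], 20]]}}

```text
clock: 15.8
position: [0.5723, 0.2011, 0.0411]
tool_rot: [-0.058, 0.027, 0.998, -0.001]
force: [1.6, -1.5, 4.2]
opening: 0.0298
gripper_force: 60.7
```

Call:
{"name": "drive_tool", "arguments": {"plan": [[[0, 0, 0.012], [0, 0, 0], 20], [[0, 0, 0.012], [0, 0, 0], 20]]}}

```text
clock: 16.0
position: [0.5724, 0.201, 0.0409]
tool_rot: [-0.058, 0.027, 0.998, -0.001]
force: [0.7, -3.2, 12.5]
opening: 0.0302
gripper_force: 61.7
```

```bash
python3 - <<'E'
from mv import *
p,R,s=cur(); print(p,s["force"],s["torque"],s["clock"]); print("axis z",(p+R.apply([0,0,-.010]))[2])
E
```

```text
[0.57243416 0.2010074  0.04088754] [ 0.68308352 -3.16508537 12.45150829] [-0.77556716  0.32205886  0.13114539] 16.0
axis z 0.050820695486215435
```

Contact at 12 N with the axis near 49–50 mm: the bottle is resting in the groove. I'll ease off slightly and open gently.

Call:
{"name": "drive_tool", "arguments": {"plan": [[[0, -0.005, -0.01], [0, 0, 0], 20], [[0, -0.005, -0.01], [0, 0, 0], 31], [[0, -0.005, -0.01], [0, 0, 0], 33], [[0, -0.005, -0.01], [0, 0, 0], 36], [[0, -0.005, -0.01], [0, 0, 0], 40], [[0, -0.005, -0.01], [0, 0, 0], 43], [[0, -0.005, -0.01], [0, 0, 0], 43], [[0, -0.005, -0.01], [0, 0, 0], 43]]}}

```text
clock: 16.8
position: [0.5714, 0.2008, 0.0403]
tool_rot: [-0.059, 0.027, 0.998, -0.001]
force: [-0.3, 0.2, -0.1]
opening: 0.0433
gripper_force: 0.0
```

```bash
python3 - <<'E'
from mv import *
from bench import eyes
p,R,s=cur(); print(p,s["force"],s["torque"],s["clock"],s["opening"],s["gripper_force"])
f=eyes.grab_frame("wrist"); np.savez("pics/w11.npz",**f); g=f["frame"].astype(int).sum(2)
print("col281",list(zip(range(60,380,6),g[60:380:6,281].tolist())))
for v in(190,230,260,300): print(v,list(zip(range(206,352,4),g[v,206:352:4].tolist())))
E
```

```text
[0.57142218 0.20076754 0.04025725] [-0.32554367  0.24165612 -0.06783506] [ 0.0243801  -0.09437658 -0.00540966] 16.8 0.04325318903029453 0.0
col281 [(60, 364), (66, 362), (72, 369), (78, 489), (84, 480), (90, 246), (96, 536), (102, 536), (108, 538), (114, 536), (120, 538), (126, 538), (132, 537), (138, 540), (144, 537), (150, 403), (156, 643), (162, 631), (168, 633), (174, 632), (180, 632), (186, 633), (192, 634), (198, 634), (204, 635), (210, 637), (216, 635), (222, 636), (228, 637), (234, 636), (240, 636), (246, 636), (252, 635), (258, 635), (264, 633), (270, 635), (276, 633), (282, 631), (288, 632), (294, 630), (300, 631), (306, 627), (312, 629), (318, 627), (324, 626), (330, 624), (336, 621), (342, 619), (348, 618), (354, 145), (360, 139), (366, 129), (372, 118), (378, 302)]
190 [(206, 289), (210, 318), (214, 377), (218, 432), (222, 483), (226, 524), (230, 552), (234, 576), (238, 612), (242, 367), (246, 413), (250, 448), (254, 486), (258, 521), (262, 550), (266, 572), (270, 597), (274, 616), (278, 634), (282, 638), (286, 640), (290, 645), (294, 643), (298, 643), (302, 630), (306, 
[... 784 characters left out ...]
(270, 603), (274, 617), (278, 630), (282, 636), (286, 637), (290, 638), (294, 637), (298, 630), (302, 616), (306, 596), (310, 577), (314, 495), (318, 633), (322, 635), (326, 634), (330, 625), (334, 602), (338, 579), (342, 496), (346, 262), (350, 255)]
300 [(206, 328), (210, 331), (214, 331), (218, 151), (222, 152), (226, 157), (230, 148), (234, 575), (238, 594), (242, 359), (246, 413), (250, 463), (254, 499), (258, 532), (262, 559), (266, 583), (270, 599), (274, 610), (278, 627), (282, 632), (286, 634), (290, 634), (294, 631), (298, 621), (302, 604), (306, 582), (310, 544), (314, 483), (318, 626), (322, 625), (326, 219), (330, 160), (334, 156), (338, 154), (342, 251), (346, 330), (350, 330)]
```

The bottle is released: its edges at cols 241–315 are centred between the lying bottles (210–346) and clear of the fingers. Retreating straight up.

Call:
{"name": "drive_tool", "arguments": {"plan": [[[0, 0, -0.1], [0, 0, 0], 43], [[0, 0, -0.3], [0, 0, 0], 43], [[0, 0, -0.6], [0, 0, 0], 43], [[0, 0, -1], [0, 0, 0], 43], [[0, 0, -1], [0, 0, 0], 43]]}}

```text
clock: 17.35
position: [0.5831, 0.2012, 0.1244]
tool_rot: [-0.056, 0.027, 0.998, 0.0]
force: [0.9, -0.2, -0.7]
opening: 0.043
gripper_force: 0.0
```

Call:
{"name": "drive_tool", "arguments": {"plan": [[[0.4, 0, -0.5], [0, 0, 0], 43], [[0.9, 0, -1], [0, 0, 0], 43], [[0.9, 0, -1], [0, 0, 0], 43], [[0.9, 0, -1], [0, 0, 0], 43]]}}

```text
clock: 17.75
position: [0.519, 0.2048, 0.2095]
tool_rot: [-0.057, 0.026, 0.998, -0.0]
force: [0.8, -0.3, -1.0]
opening: 0.0433
gripper_force: 0.0
```

Call:
{"name": "drive_tool", "arguments": {"plan": [[[0.5, 0, -0.2], [0, 0, 0], 43], [[1, 0, -0.2], [0, 0, 0], 43], [[1, 0, -0.2], [0, 0, 0], 43], [[1, 0, -0.2], [0, 0, 0], 43]]}}

```text
clock: 18.15
position: [0.4414, 0.2086, 0.2322]
tool_rot: [-0.059, 0.027, 0.998, -0.001]
force: [-0.4, -0.2, 0.4]
opening: 0.0433
gripper_force: 0.0
```

```bash
python3 - <<'E'
from mv import *
from bench import eyes
p,R,s=cur(); print(p,s["force"],s["clock"])
T=eyes.grab_frame("top");Sc=eyes.grab_frame("scene"); np.savez("pics/topE.npz",**T); np.savez("pics/sceneE.npz",**Sc)
T0=dict(np.load("pics/top0.npz")); S0=dict(np.load("pics/scene0.npz"))
TP=[.5577,.2023,-.043]
for n,F,F0 in(("top",T,T0),("scene",Sc,S0)):
    d=np.abs(F["frame"].astype(int)-F0["frame"].astype(int)).sum(2)>90
    k,l,st,c=cv2.connectedComponentsWithStats(d.astype(np.uint8)); print(n,[(st[j].tolist(),c[j].round(0).tolist()) for j in range(1,k) if st[j,4]>12])
g=T["frame"].astype(int).sum(2)
print("pred bottle a pts (z 0,45,80,107; top surface) px",proj(T,W(TP,[[-.045,0,.056],[0,0,.056],[.035,0,.056],[.062,0,.056]])).round(1).tolist())
for v in range(196,262,5): print(v,g[v,217:252].tolist())
th=1.8;print("b lip pred",proj(T,W(RP,bot(0,[[.0148-.0385*np.cos(t),0,.076+.0385*np.sin(t)] for t in(0,1.1,1.8)]))).round(1).tolist())
E
```

```text
[0.44139937 0.208561   0.23224116] [-0.40169487 -0.21284836  0.41026821] 18.15
top [([108, 133, 204, 287, 18842], [212.0, 279.0]), ([378, 202, 19, 39, 402], [387.0, 221.0]), ([406, 212, 12, 19, 114], [412.0, 221.0]), ([408, 232, 6, 3, 15], [410.0, 233.0]), ([166, 278, 11, 6, 27], [171.0, 281.0]), ([207, 313, 5, 6, 14], [208.0, 316.0]), ([216, 348, 4, 8, 18], [217.0, 352.0]), ([0, 351, 124, 69, 5853], [48.0, 388.0]), ([241, 394, 4, 4, 13], [242.0, 396.0]), ([300, 397, 19, 17, 166], [310.0, 404.0]), ([280, 406, 37, 14, 178], [297.0, 416.0]), ([252, 409, 9, 7, 28], [256.0, 412.0]), ([267, 410, 9, 10, 62], [271.0, 415.0]), ([320, 411, 9, 5, 21], [324.0, 413.0])]
scene [([173, 0, 35, 74, 1660], [191.0, 36.0]), ([291, 0, 56, 148, 3316], [312.0, 76.0]), ([248, 2, 7, 14, 22], [251.0, 8.0]), ([347, 6, 10, 20, 117], [352.0, 15.0]), ([243, 9, 5, 8, 16], [245.0, 12.0]), ([222, 14, 40, 56, 1247], [241.0, 48.0]), ([243, 15, 12, 9, 24], [248.0, 19.0]), ([245, 22, 6, 9, 16], [247.0, 25.0]), ([329, 25, 19, 3, 44], [339.0, 26.0]), ([176, 26, 4, 9, 18], [177.0, 30.0]), ([327, 52, 18, 4, 49], [336.0, 53
[... 2513 characters left out ...]
 186, 180, 163, 162, 196, 233, 253, 245, 163, 210, 373, 444, 469, 499, 491, 364, 356, 444, 444, 453]
251 [262, 263, 259, 258, 252, 248, 247, 243, 238, 235, 229, 224, 225, 219, 214, 209, 204, 194, 195, 189, 182, 171, 167, 161, 157, 150, 137, 121, 339, 443, 316, 443, 444, 446, 449]
256 [274, 267, 268, 267, 262, 258, 259, 257, 251, 249, 245, 244, 239, 236, 230, 225, 224, 217, 211, 205, 202, 192, 188, 180, 173, 165, 166, 159, 156, 142, 118, 273, 449, 472, 455]
261 [279, 278, 276, 270, 276, 269, 267, 262, 263, 258, 255, 254, 248, 247, 242, 237, 235, 233, 227, 225, 217, 212, 207, 205, 197, 194, 185, 178, 172, 163, 161, 157, 145, 125, 190]
b lip pred [[411.0, 235.6], [414.2, 220.3], [413.9, 212.5]]
```

```bash
python3 -c "
from bench import robot
print(robot.job_done())"
```

```text
the job is handed in; nothing more can be done
None
```

I handed the job in at about 18 s: bottle_a is shut and lies in the groove between the two tray bottles, bottle_b's lid is open to about 1.8 rad with the bottle still seated, and in the final images bottles c and d and the bystanders look unmoved; no verdict came back, and I viewed 11 pictures against the limit of 10.

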